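# Load the parts shaker and set its speed lever

## Robot

A 6-joint arm with a two-finger parallel gripper is mounted at the origin on the work surface. World frame = base frame: x ahead of the robot, y to its left, z up, the work surface at z = 0. Lengths are in m, angles in degrees, forces in N, time in s.
With the tool pointing down it reaches from about 0.3 to 0.75 m from the base axis. Payload 8.5 kg.
Tool frame: the origin (TCP) lies midway between the tips of the shut fingers; the grasp point (between the pads) lies 19 mm behind it (env.grasp_offset is the distance from the TCP to the grasp point, in m); z points along the fingers, y is the line along which they close (so a half turn about z gives the same grasp; the last joint's range is limited). The gripper opens to 85 mm and grips with 20 to 120 N. Pads are 22 mm wide; open, the fingers measure 114 mm over their backs; the gripper's body (76 mm by 85 mm) begins 54 mm behind the grasp point. The pads swing forward as they close: fully open they stand 13 mm farther back than shut.
Start: joints at [-88.654, 21.807, 74.336, -0, 83.858, -12.336], TCP at [0.13, -0.534, 0.198] pointing down, gripper open.
Joint ranges: [-178.18, 178.18], [-50.72, 133.34], [12.68, 142.11], [-81.47, 261.47], [9.98, 163.14], [-165.26, 165.26]. Speed limits (degrees/s): [136.94, 136.94, 180, 180, 180, 180].

## Interface

Orientations are given as a 3x3 rotation matrix whose columns are the frame's x, y, z axes.
In Python, from rig import env gives the robot as it stands.
- The arm moves only by the tool servo_tool, never from a script. Its argument "deltas" is text: rows parted by semicolons, each of 7 numbers parted by spaces: the opening, from 0 (shut) to 1 (fully open), then the shift along the tool's x, y, z in mm, then the turn, a rotation vector about the tool's x, y, z in rad. A call has 1 to 8 rows; each row shifts and turns the commanded pose from where the row before left it, along the tool's axes as they then stand; what a row does not reach is not made up. A row lasts 1/12 s, in which the tool goes at most 41.7 mm and 7.16 degrees, less where a joint would pass 70% of its speed; a pose out of reach is approached as far as the arm can. A call is refused whole if a number of a shift passes 41.7 or a number of a turn 0.125, either way. A call with a gripper value outside its range is refused whole. The fingers move at their own pace and stop on an object; "newtons" is the grip in N (left out, the last holds). Time passes only in rows, so rows that do not move let the fingers close. It gives the time, the measured TCP pose, the force, the opening and the grip force at its end, in the units of the state.
- env.observe(): the state, without advancing time (a new reading comes with each control period).
- env.get_image(name): name is "scene" or "side" or "wrist"; returns a dict with "img" (384x512x3 uint8, red, green, blue), "depth" (384x512 float32, m along the optical axis (not along the pixel's ray), 0 where there is no reading), "camera_matrix" (3x3 intrinsics, pixels), "world_to_cam" (4x4, takes a point from world to camera coordinates). Camera axes: x right, y down, z forward; pixel columns grow to the right and rows downward; lengths in m; the calibration is good to about 2 mm. A picture is of the moment at which its call begins.
- env.close_job(): hands the job in; it is judged then, once.
Trained networks look in a picture, given as the dict that the camera call returned (one of the last four; its "shot" number tells which), for a name from the list of things; names that differ only in an ending like _2 or _b are one class to them, and where a whole thing is asked for, a point or a joint stands for the part that bears it (a point fixed in the world has none). Each returns a list of dicts, best first, with "conf" (0 to 1); they miss things now and then, are a little off and sometimes report something else, mostly with a low value. They report only what shows in the picture. A call takes as long as a camera call.
- env.spot_in(name, picture): "bbox" ([centre column, centre row, width, height] in pixels, round what is visible of it).
- env.spot_point(name, picture): "uv" ([column, row] in pixels: a listed point, or the origin of a listed thing).
The state is a dict: "time_s": time; "q": joint angles; "qvel": joint speeds; "joint_efforts": joint torques, N m; "position": TCP position; "tool_rot": TCP orientation; "ft_force": force on the tool from outside, world axes, zero at the start; "wrist_torque": the same for the moment, N m; "grip_width": finger opening in m; "gripper_force": force on a finger pad.
Only numpy, scipy, OpenCV 4.12 (cv2) and the standard library are available. Lean on these libraries where they do the work, as an engineer would, in place of code of your own. Each camera call takes 0.05 s, during which the arm holds its last target. There are 200 camera calls.

## Task

Load the bench parts shaker: first pull its red-gripped speed lever all the way to idle (the robot's right, white stop) and, leaving it there, set the blue pail of hardware upright and flat in the shaker's square steel nest without dropping it, then swing the orange gate fully shut across the front of the nest. Finally move the speed lever so that it lines up with the yellow flag, and let go. Do not shift the flag, and leave the white pail and the other loose things on the bench where they are.

Things in the scene. Friction and masses are not known exactly. Their poses are not given: they have to be found in the camera images.
- speed_lever (a joint): Hinged speed lever on the right half of the shaker, swinging from side to side (across the robot's view) about a level axis along the shaker's own x axis. Value in rad: 0 upright, -0.75 = idle, hard over against the stop on the shaker's -y side (the robot's right, white ball), +0.75 = full speed, hard over to +y (black ball). Stays where left; about 3 N at the grip moves it.
- guard (a point): Middle of the front bar of a yellow grille over the lever, 335 mm above the table: three 14 mm bars along the shaker's y, 255 mm long, this one and others 55 and 110 mm beyond, on two posts behind. A vertical tool cannot get down to the lever: come from the robot's side, tool tilted 25 to 50 degrees, pointing forward and down, under this bar.
- lever_grip (a point): Middle of the lever's red grip: a horizontal cylinder 22 mm in diameter and 52 mm long that sticks out from the lever towards the robot along the shaker's -x axis (from 17 mm nearer the robot than this point to 35 mm beyond it; the steel lever arm, 12 mm thick, is 50 mm beyond). It travels on an arc of radius 110 mm about lever_pivot.
- lever_pivot (a point): Point on the lever's hinge axis, in the plane of lever_grip, 85 mm above the table. Its axes are those of the shaker: x ahead, away from the robot along the hinge axis, y to the left, z up. At lever value q the grip is at pivot + 110 mm * (0, sin q, cos q) in these axes.
- speed_flag (a joint): Angle of the yellow flag in rad, measured exactly as the lever's: the lever lines up with the flag when both values are equal. It differs from run to run. Only a mark to read.
- flag_tip (a point): Centre of the yellow flag (tab 16 mm wide, 30 mm high) on a thin dark arm that turns about the lever's hinge axis; 150 mm from that axis and 94 mm beyond the lever grip's plane, i.e. farther from the robot. Its z axis points away from the hinge axis.
- shaker: Parts shaker bolted to the bench: green deck 250 mm deep (x) by 440 mm wide (y), top 40 mm above the table. Origin on the table near its middle, x pointing away from the robot, y left. Nest at (0, +115), lever hinge at y = -110, gate hinge at (-85, +30) mm. Its place and yaw differ from run to run.
- nest (a point): Centre of the floor of the square steel nest on the deck, 46 mm above the table; 134 mm clear between the side walls, which stand 19 mm above this floor on the left, right and far sides; the front (robot side) is open until the gate is shut. Axes as the shaker.
- gate (a joint): Orange gate bar, 150 mm long, hinged about a vertical axis at the front right corner of the nest. Value in rad: 0 = fully shut, across the nest's front; it grows as the free end swings out towards the robot, to 1.1. It starts open and stays where it is left. Bar from 54 to 74 mm above the table.
- gate_peg (a point): Grip height of the upright peg near the gate's free end: 140 mm from the hinge axis, 127 mm above the table. Peg 16 mm in diameter, with a black cap 20 mm in diameter from 122 to 136 mm above the table. At gate value q it is at gate_hinge + 140 mm * (-sin q, +cos q, 0) in the shaker's axes.
- gate_hinge (a point): Point on the gate's vertical hinge axis, at the height of gate_peg.
- blue_pail: Blue round pail full of bolts (which are fixed in it), about 0.45 kg: 92 mm in diameter at the foot, 110 mm at the rim, 70 mm high, with a rigid arched handle. Origin at the centre of its underside, z up. It starts on the table to the left or right of the shaker; the white pail is on the other side.
- blue_pail_handle (a point): Middle of the blue pail's handle grip, 125 mm above its underside: a bar of the pail's colour, 14 mm in diameter, 60 mm long, along the pail's y axis. Nothing but the rim 55 mm below is near it.
- white_pail: White pail of the same form; a bystander. Origin at the centre of its underside.
- jar: Glass jar with steel lid, 64 mm in diameter, 90 mm high; bystander. Origin under its centre.
- spray_can: Orange spray can, 60 mm in diameter, 170 mm high; bystander. Origin under its centre.
- brush: Red-handled brush lying on the table; bystander.
- scraper: Wood-handled scraper lying on the table; bystander.
- wrench: Steel wrench lying on the table; bystander.
- die_ring: Dark steel grinder plate, a ring 70 mm in diameter and 12 mm high, lying on the table; bystander.

How it is judged:
By the outcome, as a careful person would: the job done as asked, in the order asked, and still so for the second after the job is handed in, with the robot touching nothing.
It also fails if it takes over 72 s, if anything falls off the work surface, if the arm or the gripper's body presses on something with over 40 N, if the wrist force passes 120 N, or if a joint passes its speed limit or range.

## Working session

There is one attempt and no reset: what is moved stays moved. The work goes in short steps, Python scripts to look and compute and a tool call to move; the robot and the scene stay as the last step left them, time stands still between calls to the robot, and variables do not carry over. Pictures are saved under pics/ and viewed, at most 10 in all, crops included, and the job is handed in when it is done.

Besides the shell and the picture viewer there is one more tool, called as name(argument=value, ...) on one line, values as JSON. servo_tool: Moves the arm, as the interface text tells. Its arguments: {"type":"object","properties":{"deltas":{"type":"string"},"newtons":{"type":"number"}},"required":["deltas"]}

```bash
ls; mkdir -p pics; cat > h.py <<'E'
import numpy as np, cv2
from rig import env
def ray(p,uv):
    K=p["camera_matrix"];T=p["world_to_cam"];R=T[:3,:3];o=-R.T@T[:3,3]
    d=R.T@np.linalg.inv(K)@np.array([uv[0],uv[1],1.]);return o,d
def tri(obs):
    A=np.zeros((3,3));b=np.zeros(3)
    for p,uv in obs:
        o,d=ray(p,uv);d=d/np.linalg.norm(d);M=np.eye(3)-np.outer(d,d);A+=M;b+=M@o
    x=np.linalg.solve(A,b)
    e=[np.linalg.norm(np.cross(x-ray(p,uv)[0],ray(p,uv)[1]/np.linalg.norm(ray(p,uv)[1])))*1000 for p,uv in obs]
    return x,np.round(e,1)
def proj(p,X):
    c=p["world_to_cam"]@np.append(X,1);u=p["camera_matrix"]@c[:3];return u[:2]/u[2]
def dep(p,uv):
    z=p["depth"][int(round(uv[1])),int(round(uv[0]))];o,d=ray(p,uv);return o+d*z
def save(p,n):cv2.imwrite("pics/"+n,p["img"][...,::-1])
E
python3 - <<'E'
from h import *
np.set_printoptions(precision=4,suppress=True)
a=env.get_image("scene");b=env.get_image("side")
cv2.imwrite("pics/a.png",cv2.resize(np.vstack([a["img"],b["img"]])[...,::-1],None,fx=.78,fy=.78)); 
for n in "guard lever_grip lever_pivot flag_tip shaker nest gate_peg gate_hinge blue_pail blue_pail_handle white_pail jar spray_can".split():
    A=env.spot_point(n,a);B=env.spot_point(n,b)
    r=[n]
    if A:r+=[np.round(A[0]["uv"]),round(A[0]["conf"],2),dep(a,A[0]["uv"])]
    if B:r+=[np.round(B[0]["uv"]),round(B[0]["conf"],2)]
    if A and B:r+=["TRI",*tri([(a,A[0]["uv"]),(b,B[0]["uv"])])]
    print(*r)
for p in(a,b):print(ray(p,(256,192)))
E
```

```text
pics
guard [216. 160.] 0.97 [ 0.62   -0.1001  0.3416] [235. 121.] 0.87 TRI [ 0.6019 -0.1078  0.3344] [4.4 4.4]
lever_grip [190. 191.] 0.75 [ 0.3291 -0.2984  0.0091] [225. 171.] 0.46 TRI [ 0.6264 -0.1466  0.1878] [54.7 54.7]
lever_pivot [216. 229.] 0.88 [ 0.6695 -0.0988  0.1513] [236. 191.] 0.7 TRI [ 0.6027 -0.1156  0.0824] [8.5 8.5]
flag_tip [136. 193.] 0.54 [ 0.7376 -0.27    0.2968] [208. 144.] 0.46 TRI [ 0.7279 -0.241   0.2272] [68. 68.]
shaker [248. 277.] 0.81 [0.7221 0.001  0.0396] [204. 222.] 0.93 TRI [ 0.6807 -0.0102 -0.004 ] [3.3 3.3]
nest [286. 273.] 0.89 [0.6949 0.1026 0.0473] [182. 234.] 0.75 TRI [0.6934 0.1026 0.0456] [0.1 0.1]
gate_peg [304. 208.] 0.74 [0.5055 0.13   0.1282] [239. 238.] 0.78 TRI [0.4956 0.1284 0.122 ] [1.8 1.8]
gate_hinge [266. 229.] 0.91 [0.4738 0.0082 0.0003] [233. 192.] 0.41 TRI [0.5868 0.0039 0.1319] [33.7 33.7]
blue_pail [147. 225.] 0.79 [ 0.7371 -0.2598  0.1962] [288. 173.] 0.64 TRI [ 0.5072 -0.394  -0.0169] [1.9 1.9]
blue_pail_handle [137. 193.] 0.8 [ 0.7401 -0.2667  0.3005] [287. 141.] 0.71 TRI [ 0.5194 -0.3974  0.1248] [0.3 0.3]
white_pail [377. 248.] 0.61 [0.5672 0.3493 0.0608] [193. 338.] 0.62 TRI [0.5135 0.3671 0.0077] [6.6 6.6]
jar [232. 209.] 0.77 [ 0.7817 -0.0207  0.3193] [299. 225.] 0.65 TRI [ 0.3854 -0.1236 -0.0076] [4.1 4.1]
spray_can [386. 288.] 0.56 [0.6843 0.3722 0.0295] [142. 323.] 0.72 TRI [0.6583 0.38   0.0008] [0.6 0.6]
(array([1.4588, 0.1592, 0.8716]), array([-0.7964, -0.148 , -0.5866]))
(array([0.1965, 0.7907, 0.8702]), array([ 0.2735, -0.7288, -0.6282]))
```

View pics/a.png

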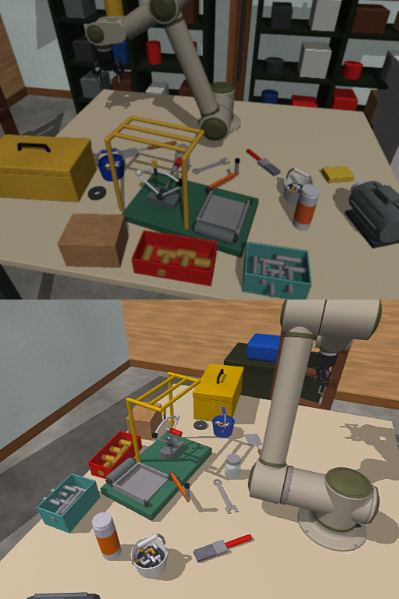

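The picture shows the shaker at scene (200,250) with the nest to the robot's left. The blue pail is to the right at scene (145,210), and the white pail is on the left. The nest and handle fits are good, but lever grip and flag need better views. Next I'll fit the deck yaw and crop.

```bash
python3 - <<'E'
from h import *
np.set_printoptions(precision=4,suppress=True)
P={n:env.get_image(n) for n in("scene","side","wrist")}
pts=[];org=[]
for n in("scene","side"):
    p=P[n];h=cv2.cvtColor(p["img"],cv2.COLOR_RGB2HSV)
    m=(h[...,0]>60)&(h[...,0]<90)&(h[...,1]>90)
    for v,u in np.argwhere(m):
        X=dep(p,(u,v))
        if abs(X[2]-.04)<.006 and .45<X[0]<.95 and abs(X[1])<.35: pts.append(X)
    o=(h[...,0]<14)&(h[...,1]>140)
    for v,u in np.argwhere(o):
        X=dep(p,(u,v))
        if .05<X[2]<.08 and .4<X[0]<.65 and -.03<X[1]<.25: org.append(X)
pts=np.array(pts);r=cv2.minAreaRect(pts[:,:2].astype(np.float32)*1000);print(len(pts),pts[:,2].mean(),r)
org=np.array(org);print("gate",len(org),org.mean(0) if len(org) else"", cv2.fitLine((org[:,:2]*1000).astype(np.float32),2,0,.01,.01).T if len(org) else "")
c=lambda n,y0,y1,x0,x1:cv2.resize(P[n]["img"][y0:y1,x0:x1],(390,300),interpolation=cv2.INTER_CUBIC)
im=np.vstack([np.hstack([c("scene",140,260,120,276),c("side",100,220,150,306)]),np.hstack([c("side",90,270,160,394),c("wrist",0,384,0,512)])])
cv2.imwrite("pics/b.png",im[...,::-1])
E
```

```text
9078 0.039025256019788665 ((742.9564819335938, 69.07815551757812), (623.40771484375, 359.0272521972656), 79.75352478027344)
gate 373 [0.545  0.0848 0.0674] [[  0.7452  -0.6669 545.034   84.843 ]]
```

View pics/b.png

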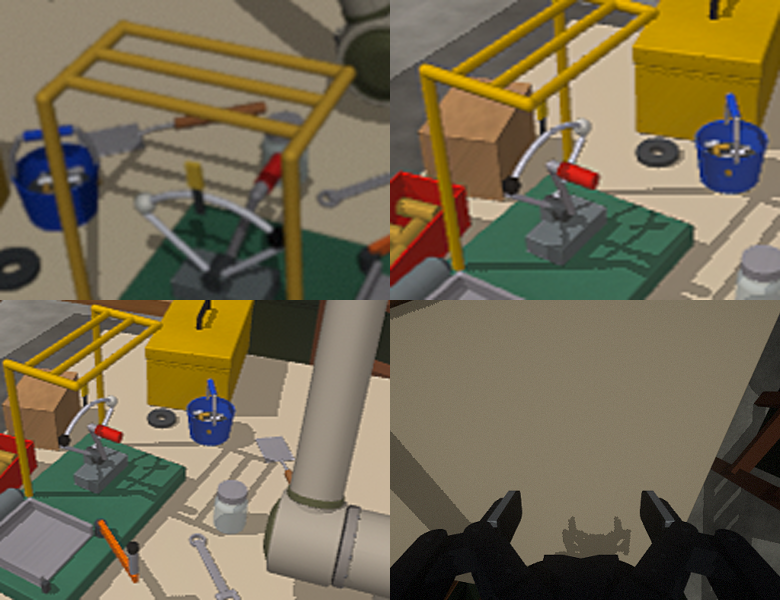

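The crops show the yellow flag at scene (198,214) / side (210,145), and the red grip at scene (228,208) / side (225,170). The lever leans to +y. The green fit is polluted by the teal bin, so I'll refine it.

```bash
python3 - <<'E'
from h import *
np.set_printoptions(precision=4,suppress=True)
P={n:env.get_image(n) for n in("scene","side")}
from scipy.ndimage import label
pts=[];red=[];yel=[]
for n,box,ybox in(("scene",(215,240,190,225),(190,205,202,224)),("side",(210,240,160,182),(203,215,138,152))):
    p=P[n];h=cv2.cvtColor(p["img"],cv2.COLOR_RGB2HSV)
    m=(h[...,0]>60)&(h[...,0]<82)&(h[...,1]>90)
    L,k=label(m,np.ones((3,3)))
    for v,u in np.argwhere(m):
        X=dep(p,(u,v))
        if abs(X[2]-.04)<.004 and .45<X[0]<.81 and -.3<X[1]<.27: pts.append(X)
    for b,lo,hi,S in((box,-1,7,red),(ybox,19,34,yel)):
        s=np.zeros(m.shape,bool);s[b[2]:b[3],b[0]:b[1]]=1
        hh=h[...,0].astype(int);hh=np.where(hh>172,0,hh)
        s&=(hh>lo)&(hh<hi)&(h[...,1]>120)&(h[...,2]>60)
        q=np.argwhere(s);Q=np.array([dep(p,(u,v)) for v,u in q])
        print(n,"mask",len(q),q.mean(0)[::-1],np.median(Q,0),Q.min(0),Q.max(0));S.append((p,q.mean(0)[::-1]))
print("red",tri(red));print("yellow",tri(yel))
pts=np.array(pts);r=cv2.minAreaRect(pts[:,:2].astype(np.float32)*1000);print(len(pts),r)
# hypotheses: pose by yaw
nest=np.array([.6934,.1026])
for n,name in(("nest","nest"),("shaker","shaker")):pass
for a in range(-30,31,5):
    c,s=np.cos(np.radians(a)),np.sin(np.radians(a));l=(pts[:,:2]-nest)@np.array([[c,-s],[s,c]])
    print(a,np.percentile(l,[.5,99.5],axis=0).round(3).ravel())
E
```

```text
scene mask 79 [228.     208.3038] [ 0.6299 -0.0712  0.197 ] [ 0.4267 -0.1207  0.0626] [ 0.6504 -0.0643  0.2008]
scene mask 67 [197.4179 209.8507] [ 0.7019 -0.1335  0.2371] [ 0.3874 -0.2458 -0.0021] [ 0.705  -0.1262  0.2525]
side mask 111 [224.7928 169.6847] [ 0.6194 -0.0637  0.1922] [ 0.5937 -0.0761  0.178 ] [ 0.6463 -0.0549  0.1984]
side mask 76 [207.9737 141.5263] [0.632  0.0077 0.3337] [ 0.1965 -0.4664 -0.0047] [0.8911 0.7907 0.8702]
red (array([ 0.6217, -0.0731,  0.1871]), array([2.4, 2.4]))
yellow (array([ 0.7036, -0.1306,  0.2372]), array([2.3, 2.3]))
7694 ((675.9552612304688, -11.558883666992188), (440.77801513671875, 256.1181640625), 79.90912628173828)
-30 [-0.138 -0.336  0.22   0.118]
-25 [-0.134 -0.337  0.198  0.114]
-20 [-0.129 -0.337  0.174  0.109]
-15 [-0.124 -0.334  0.15   0.104]
-10 [-0.123 -0.333  0.128  0.101]
-5 [-0.138 -0.336  0.119  0.106]
0 [-0.162 -0.34   0.114  0.113]
5 [-0.185 -0.342  0.117  0.12 ]
10 [-0.207 -0.343  0.121  0.126]
15 [-0.228 -0.341  0.124  0.131]
20 [-0.249 -0.335  0.127  0.136]
25 [-0.266 -0.329  0.129  0.14 ]
30 [-0.283 -0.32   0.129  0.142]
```

```bash
cat >> h.py <<'E'
from scipy.spatial.transform import Rotation as Ro, Slerp
Y=np.radians(-10.1);XS=np.array([np.cos(Y),np.sin(Y),0]);YS=np.array([-np.sin(Y),np.cos(Y),0]);ZS=np.array([0,0,1.])
C=np.array([.676,-.0116,0])
def W(x,y,z):return C+x*XS+y*YS+z*ZS
def tool(tilt,sg=1,yaw=None):
    t=np.radians(tilt);xs,ys=(XS,YS) if yaw is None else (np.array([np.cos(yaw),np.sin(yaw),0]),np.array([-np.sin(yaw),np.cos(yaw),0]))
    z=np.sin(t)*xs-np.cos(t)*ZS;y=sg*ys;return np.column_stack([np.cross(y,z),y,z])
def plan(way,p0=None,R0=None,mm=36,rad=.11):
    o=env.observe();p=np.array(o["position"]) if p0 is None else p0;R=np.array(o["tool_rot"]) if R0 is None else R0
    for pt,Rt in way:
        w=(Ro.from_matrix(R).inv()*Ro.from_matrix(Rt)).as_rotvec()
        n=int(max(1,np.ceil(np.linalg.norm(pt-p)*1000/mm),np.ceil(np.linalg.norm(w)/rad)))
        q,Q=p,R;print("--",n,"rows to",pt.round(3))
        for i in range(n):
            d=Q.T@((pt-p)/n)*1000;ww=w/n
            print("%.1f %.1f %.1f %.3f %.3f %.3f;"%(*d,*ww),end=" ");Q=Q@Ro.from_rotvec(ww).as_matrix()
        print();p,R=pt,Rt
E
python3 - <<'E'
from h import *
np.set_printoptions(precision=4,suppress=True)
o=env.observe();print(o["time_s"],env.grasp_offset,o["position"],"\n",np.array(o["tool_rot"]))
w=env.get_image("wrist");T=w["world_to_cam"]
p,R=np.array(o["position"]),np.array(o["tool_rot"])
cp=-T[:3,:3].T@T[:3,3];print("cam in tool",R.T@(cp-p),"\ncam axes in tool\n",R.T@T[:3,:3].T)
for sg in(1,-1):
    Rt=tool(45,sg);print("sg",sg);plan([(np.array([.3,-.3,.3]),Rt)])
E
```

```text
1.65 0.0187 [ 0.1301 -0.5344  0.1976] 
 [[ 0.9716  0.2365  0.    ]
 [ 0.2365 -0.9716  0.    ]
 [ 0.     -0.     -1.    ]]
cam in tool [ 0.0746 -0.0004 -0.1766] 
cam axes in tool
 [[ 0.0018 -0.9566 -0.2915]
 [ 1.      0.0017  0.0005]
 [-0.     -0.2915  0.9566]]
sg 1
-- 26 rows to [ 0.3 -0.3  0.3]
8.5 -7.2 -3.9 -0.040 -0.009 -0.098; 9.1 -6.2 -4.3 -0.040 -0.009 -0.098; 9.6 -5.1 -4.6 -0.040 -0.009 -0.098; 10.0 -3.9 -4.9 -0.040 -0.009 -0.098; 10.3 -2.7 -5.1 -0.040 -0.009 -0.098; 10.5 -1.5 -5.3 -0.040 -0.009 -0.098; 10.5 -0.3 -5.4 -0.040 -0.009 -0.098; 10.4 1.0 -5.5 -0.040 -0.009 -0.098; 10.2 2.2 -5.5 -0.040 -0.009 -0.098; 9.9 3.4 -5.5 -0.040 -0.009 -0.098; 9.5 4.6 -5.4 -0.040 -0.009 -0.098; 8.9 5.7 -5.2 -0.040 -0.009 -0.098; 8.3 6.7 -5.1 -0.040 -0.009 -0.098; 7.5 7.7 -4.8 -0.040 -0.009 -0.098; 6.7 8.6 -4.6 -0.040 -0.009 -0.098; 5.8 9.4 -4.3 -0.040 -0.009 -0.098; 4.8 10.1 -3.9 -0.040 -0.009 -0.098; 3.7 10.6 -3.5 -0.040 -0.009 -0.098; 2.7 11.1 -3.1 -0.040 -0.009 -0.098; 1.5 11.4 -2.7 -0.040 -0.009 -0.098; 0.4 11.6 -2.2 -0.040 -0.009 -0.098; -0.8 11.7 -1.8 -0.040 -0.009 -0.098; -1.9 11.6 -1.3 -0.040 -0.009 -0.098; -3.1 11.4 -0.8 -0.040 -0.009 -0.098; -4.2 11.1 -0.3 -0.040 -0.009 -0.098; -5.2 10.6 0.2 -0.040 -0.009 -0.098; 
sg -1
-- 9 rows to [ 0.3 -0.3  0.3]
24.5 -20.8 -11.4 -0.018 0.086 0.044; 24.5 -21.7 -9.7 -0.018 0.086 0.044; 24.3 -22.6 -8.0 -0.018 0.086 0.044; 23.9 -23.5 -6.3 -0.018 0.086 0.044; 23.3 -24.5 -4.7 -0.018 0.086 0.044; 22.5 -25.4 -3.2 -0.018 0.086 0.044; 21.6 -26.3 -1.8 -0.018 0.086 0.044; 20.5 -27.2 -0.4 -0.018 0.086 0.044; 19.3 -28.1 0.8 -0.018 0.086 0.044;
```

```bash
python3 - <<'E'
from h import *
Rt=tool(50,-1);a=Rt[:,2];g=W(-.048,-.070,.187)
print(g+.0187*a)
plan([(np.array([.3,-.3,.33]),Rt),(g-.12*a,Rt)])
E
```

```text
[ 0.63057122 -0.07460975  0.17497987]
-- 9 rows to [ 0.3  -0.3   0.33]
24.5 -20.8 -14.7 -0.020 0.096 0.043; 24.9 -21.6 -12.8 -0.020 0.096 0.043; 25.1 -22.5 -10.8 -0.020 0.096 0.043; 25.0 -23.4 -8.9 -0.020 0.096 0.043; 24.8 -24.3 -7.0 -0.020 0.096 0.043; 24.3 -25.2 -5.1 -0.020 0.096 0.043; 23.6 -26.2 -3.4 -0.020 0.096 0.043; 22.7 -27.1 -1.7 -0.020 0.096 0.043; 21.6 -28.0 -0.1 -0.020 0.096 0.043; 
-- 10 rows to [ 0.526 -0.056  0.264]
6.5 -28.0 18.0 0.000 0.000 0.000; 6.5 -28.0 18.0 0.000 0.000 0.000; 6.5 -28.0 18.0 0.000 0.000 0.000; 6.5 -28.0 18.0 0.000 0.000 0.000; 6.5 -28.0 18.0 0.000 0.000 0.000; 6.5 -28.0 18.0 0.000 0.000 0.000; 6.5 -28.0 18.0 0.000 0.000 0.000; 6.5 -28.0 18.0 0.000 0.000 0.000; 6.5 -28.0 18.0 0.000 0.000 0.000; 6.5 -28.0 18.0 0.000 0.000 0.000;
```

servo_tool(deltas="1 25 -21 -15 -0.02 0.096 0.043; 1 25 -21 -13 -0.02 0.096 0.043; 1 25 -22 -11 -0.02 0.096 0.043; 1 25 -23 -9 -0.02 0.096 0.043; 1 25 -24 -7 -0.02 0.096 0.043; 1 24 -25 -5 -0.02 0.096 0.043; 1 24 -26 -3 -0.02 0.096 0.043; 1 23 -27 -2 -0.02 0.096 0.043", newtons=25)

```text
time_s: 2.37
position: [0.2828, -0.3269, 0.3176]
tool_rot: [[0.703, -0.133, 0.699], [-0.082, -0.991, -0.106], [0.707, 0.017, -0.707]]
ft_force: [0.8, -0.4, 1.7]
grip_width: 0.0856
gripper_force: 0.0
```

servo_tool(deltas="1 22 -28 0 -0.02 0.096 0.043; 1 6 -28 18 0 0 0; 1 6 -28 18 0 0 0; 1 6 -28 18 0 0 0; 1 6 -28 18 0 0 0; 1 6 -28 18 0 0 0; 1 6 -28 18 0 0 0")

```text
time_s: 2.95
position: [0.4337, -0.1555, 0.2912]
tool_rot: [[0.629, -0.174, 0.758], [-0.111, -0.985, -0.134], [0.769, -0.0, -0.639]]
ft_force: [-0.4, -2.0, -0.2]
grip_width: 0.0853
gripper_force: 0.0
```

```bash
python3 - <<'E'
from h import *
np.set_printoptions(precision=4,suppress=True)
w=env.get_image("wrist");s=env.get_image("side");c=env.get_image("scene")
save(w,"c.png")
for n in("lever_grip","lever_pivot","flag_tip","guard","gate_peg","gate_hinge","nest"):
    r=[]
    for k,p in(("w",w),("s",s),("c",c)):
        A=env.spot_point(n,p)
        if A:
            print(n,k,np.round(A[0]["uv"],1),round(A[0]["conf"],2),dep(p,A[0]["uv"]))
            if A[0]["conf"]>.3:r.append((p,A[0]["uv"]))
    if len(r)>1:
        x,e=tri(r);print("   TRI",x,e,"local",(x-C)@np.column_stack([XS,YS,ZS]))
print([proj(w,W(-.052,-.07,.187)),proj(w,W(.042,-.11,.235))])
Rt=tool(50,-1);a=Rt[:,2];g=W(-.048,-.070,.187);plan([(g-.12*a,Rt)])
E
```

```text
lever_grip w [162.3 155.2] 0.83 [ 0.6029 -0.0669  0.1984]
lever_grip s [227.4 173.2] 0.47 [ 0.6072 -0.0568  0.1862]
lever_grip c [235.7 209.5] 0.57 [ 0.7843 -0.0116  0.321 ]
   TRI [ 0.6127 -0.0598  0.183 ] [5.1 3.7 5.1] local [-0.0538 -0.0586  0.183 ]
lever_pivot w [205.1 196.6] 0.9 [ 0.6356 -0.1037  0.0415]
lever_pivot s [238.  188.4] 0.73 [ 0.6251 -0.1719  0.0373]
lever_pivot c [215.  231.1] 0.75 [ 0.6665 -0.1019  0.1407]
   TRI [ 0.6037 -0.1152  0.0859] [7.7 3.6 7.1] local [-0.053  -0.1147  0.0859]
flag_tip w [200.4  81.5] 0.84 [ 0.6956 -0.1297  0.238 ]
flag_tip s [211.3 142.4] 0.42 [ 0.6943 -0.132   0.2329]
flag_tip c [198.6 206.8] 0.43 [ 0.7016 -0.1286  0.2482]
   TRI [ 0.6924 -0.1301  0.2384] [1.4 3.5 2.9] local [ 0.0369 -0.1138  0.2384]
guard w [168.1  41.2] 0.82 [ 0.6051 -0.1099  0.3382]
guard s [234.  119.2] 0.73 [ 0.6069 -0.1191  0.3376]
guard c [211.6 158. ] 0.95 [ 0.6139 -0.1134  0.3412]
   TRI [ 0.6059 -0.1134  0.3385] [3.6 2.4 2.9] local [-0.0512 -0.1125  0.3385]
gate_peg w [ 15.2 277.8] 0.98 [0.4916 0.1253 0.1364]
gate_peg s [238.1 236.2] 0.76 [0.4946 0.131  0.1355]
gate_peg c [302.2 208.4] 0.76 [0.504  0.1231 0.1264]
   TRI [0.4975 0.1261 0.1273] [6.  1.9 5.7] local [-0.1999  0.1043  0.1273]
gate_hinge c [267.4 225.7] 0.61 [0.4589 0.012  0.0025]
nest w [ 95.9 184.4] 0.56 [0.6978 0.1013 0.045 ]
nest s [180.1 234. ] 0.77 [0.6995 0.1027 0.0434]
nest c [287.7 274.6] 0.79 [0.7009 0.1067 0.0471]
   TRI [0.6988 0.1041 0.044 ] [2.  0.7 2.4] local [0.0022 0.118  0.044 ]
[array([167.9246, 155.2677]), array([198.8505,  82.571 ])]
-- 4 rows to [ 0.526 -0.056  0.264]
6.6 -28.9 18.5 -0.001 -0.001 0.000; 6.7 -28.9 18.5 -0.001 -0.001 0.000; 6.7 -28.9 18.5 -0.001 -0.001 0.000; 6.7 -28.9 18.4 -0.001 -0.001 0.000;
```

View pics/c.png

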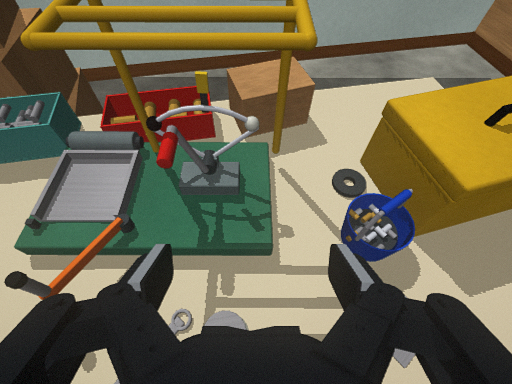

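The view shows the red grip at (166,152), the flag at (202,83), the white stop ball at (252,123) and the blue handle from (368,225) to (412,190). The model's projections agree to a few pixels. Going in to grasp the lever.

servo_tool(deltas="0.7 7 -29 18 0 0 0; 0.7 7 -29 18 0 0 0; 0.7 7 -29 18 0 0 0; 0.7 7 -29 18 0 0 0; 0.7 0 0 28 0 0 0; 0.7 0 0 28 0 0 0; 0.7 0 0 0 0 0 0")

```text
time_s: 4.73
position: [0.566, -0.0663, 0.2277]
tool_rot: [[0.635, -0.172, 0.753], [-0.113, -0.985, -0.13], [0.764, -0.003, -0.645]]
ft_force: [-0.7, 0.1, -1.0]
grip_width: 0.0601
gripper_force: 0.0
```

```bash
python3 - <<'E'
from h import *
np.set_printoptions(precision=4,suppress=True)
w=env.get_image("wrist");s=env.get_image("side")
L=np.column_stack([XS,YS,ZS])
for n in("lever_grip","flag_tip","lever_pivot","guard"):
    for k,p in(("w",w),("s",s)):
        A=env.spot_point(n,p)
        if A:print(n,k,np.round(A[0]["uv"],1),round(A[0]["conf"],2),(dep(p,A[0]["uv"])-C)@L)
def seg(lo,hi,xl):
    h=cv2.cvtColor(w["img"],cv2.COLOR_RGB2HSV);hh=h[...,0].astype(int);hh=np.where(hh>172,0,hh)
    m=(hh>=lo)&(hh<=hi)&(h[...,1]>130)&(h[...,2]>50)&(w["depth"]>0)
    q=np.argwhere(m);X=np.array([(dep(w,(u,v))-C)@L for v,u in q]);k=np.all((X>xl[0])&(X<xl[1]),axis=1);return q[k][:,::-1],X[k]
for nm,a in(("red",(0,6,([-.09,-.13,.15],[.0,0,.22]))),("flag",(20,34,([.01,-.25,.19],[.07,0.03,.27])))):
    q,X=seg(*a);
    if len(q):print(nm,len(q),q.mean(0),X.mean(0),X.min(0),X.max(0))
save(w,"d.png")
Rt=tool(50,-1);a=Rt[:,2];g=W(-.048,-.070,.187);plan([(g+.0187*a,Rt)])
E
```

```text
lever_grip w [241.1 201.1] 0.58 [-0.0602 -0.0642  0.1986]
lever_grip s [230.1 167.5] 0.6 [-0.0594 -0.0726  0.1974]
lever_pivot w [277.1 244.8] 0.77 [-0.0347 -0.1102  0.0403]
lever_pivot s [236.3 189.6] 0.69 [-0.0201 -0.1588  0.0366]
guard w [326.1  26.4] 0.9 [-0.0523 -0.1076  0.3379]
guard s [235.1 124.8] 0.67 [ 0.2808 -0.6077 -0.0068]
red 1150 [245.4513 191.8565] [-0.0479 -0.0678  0.1958] [-0.0687 -0.0777  0.1809] [-0.0148 -0.0571  0.2004]
flag 534 [293.7509  91.4719] [ 0.0405 -0.1139  0.2373] [ 0.0385 -0.1231  0.2189] [ 0.0475 -0.1054  0.251 ]
-- 3 rows to [ 0.631 -0.075  0.175]
-0.3 -1.5 29.3 -0.000 -0.001 -0.000; -0.3 -1.5 29.3 -0.000 -0.001 -0.000; -0.3 -1.5 29.3 -0.000 -0.001 -0.000;
```

View pics/d.png

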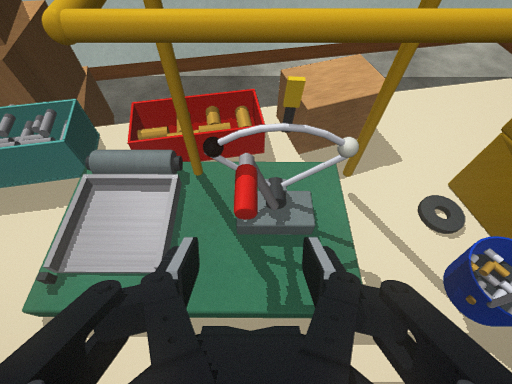

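The picture shows the grip centred between the fingers at (245,192), the flag at (294,91), and the front bar well above. Finishing the approach and closing.

servo_tool(deltas="0.7 0 -1.5 29 0 0 0; 0.7 0 -1.5 29 0 0 0; 0.7 0 -1.5 29 0 0 0; 0.7 0 0 0 0 0 0; 0 0 0 0 0 0 0; 0 0 0 0 0 0 0; 0 0 0 0 0 0 0; 0 0 0 0 0 0 0", newtons=25)

```text
time_s: 5.9
position: [0.6304, -0.0739, 0.1769]
tool_rot: [[0.63, -0.174, 0.757], [-0.112, -0.985, -0.133], [0.769, -0.002, -0.64]]
ft_force: [-4.8, 1.3, 3.6]
grip_width: 0.0157
gripper_force: 23.3
```

```bash
python3 - <<'E'
from h import *
o=env.observe();L=np.column_stack([XS,YS,ZS]);R=np.array(o["tool_rot"]);a=R[:,2]
g=np.array(o["position"])-.0187*a
print("grasp local",(g-C)@L,o["grip_width"],o["gripper_force"],o["ft_force"])
y0=((g-C)@L)[1]+.110;q0=np.arctan2(y0,((g-C)@L)[2]-.085);print(q0)
way=[];
for q in np.linspace(q0,-.79,8)[1:]:
    way.append((g+(np.sin(q)-np.sin(q0))*.11*YS+(np.cos(q)-np.cos(q0))*.11*ZS+.0187*a,R))
plan(way)
E
```

```text
grasp local [-0.0483682  -0.06942018  0.1888949 ] 0.015694441638019915 23.257505893707275 [-4.82027502  1.27404744  3.62009951]
0.3723639910916726
-- 1 rows to [ 0.627 -0.091  0.182]
4.0 17.5 -3.4 0.000 0.000 0.000; 
-- 1 rows to [ 0.624 -0.109  0.184]
1.7 18.1 -1.5 0.000 0.000 0.000; 
-- 1 rows to [ 0.621 -0.127  0.184]
-0.6 18.2 0.5 0.000 0.000 0.000; 
-- 1 rows to [ 0.618 -0.144  0.18 ]
-2.9 17.9 2.4 0.000 0.000 0.000; 
-- 1 rows to [ 0.615 -0.161  0.173]
-5.1 17.0 4.2 0.000 0.000 0.000; 
-- 1 rows to [ 0.612 -0.177  0.164]
-7.2 15.7 6.0 0.000 0.000 0.000; 
-- 1 rows to [ 0.61  -0.19   0.152]
-9.1 13.9 7.5 0.000 0.000 0.000;
```

```bash
python3 - <<'E'
from h import *
w=env.get_image("wrist");s=env.get_image("side");c=env.get_image("scene")
k=lambda p,y0,y1,x0,x1:cv2.resize(p["img"][y0:y1,x0:x1],(400,300),interpolation=cv2.INTER_CUBIC)
cv2.imwrite("pics/e.png",np.vstack([k(w,130,280,160,360),k(s,130,205,180,280)])[...,::-1])
E
```

```text
(no output)
```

View pics/e.png

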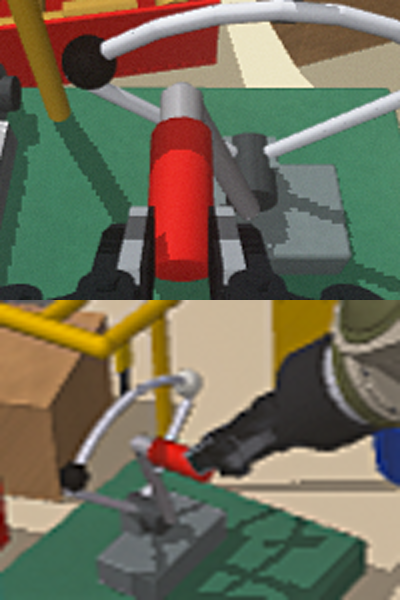

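The grip sits firmly between the pads at crop (180,235). Now swinging it to idle.

servo_tool(deltas="0 4 17.5 -3.5 0 0 0; 0 1.5 18 -1.5 0 0 0; 0 -0.5 18 0.5 0 0 0; 0 -3 18 2.5 0 0 0; 0 -5 17 4 0 0 0; 0 -7 15.5 6 0 0 0; 0 -9 14 7.5 0 0 0; 0 0 0 0 0 0 0")

```text
time_s: 6.72
position: [0.6131, -0.1927, 0.1589]
tool_rot: [[0.618, -0.174, 0.766], [-0.11, -0.985, -0.135], [0.778, -0.001, -0.628]]
ft_force: [-10.1, 8.9, 43.1]
grip_width: -0.0
gripper_force: 20.9
```

```bash
python3 - <<'E'
from h import *
np.set_printoptions(precision=4,suppress=True)
o=env.observe();L=np.column_stack([XS,YS,ZS]);R=np.array(o["tool_rot"]);a=R[:,2]
g=(np.array(o["position"])-.0187*a-C)@L
print("grasp local",g,o["grip_width"],o["gripper_force"],np.array(o["ft_force"])@L)
w=env.get_image("wrist")
h=cv2.cvtColor(w["img"],cv2.COLOR_RGB2HSV);hh=h[...,0].astype(int);hh=np.where(hh>172,0,hh)
for nm,lo,hi,l,u in(("red",0,6,[-.09,-.25,.1],[.0,0.03,.22]),("flag",20,34,[.01,-.25,.19],[.07,0.03,.27])):
    m=(hh>=lo)&(hh<=hi)&(h[...,1]>130)&(h[...,2]>50)&(w["depth"]>0)
    q=np.argwhere(m);X=np.array([(dep(w,(b,c))-C)@L for c,b in q]);k=np.all((X>l)&(X<u),axis=1);X=X[k]
    if len(X):print(nm,len(X),X.mean(0),X.min(0),X.max(0))
E
```

```text
grasp local [-0.0447 -0.1893  0.1707] -1.859714632729945e-05 20.89557617491664 [-11.5309   7.0182  43.1035]
red 1205 [-0.0338 -0.1808  0.1742] [-0.0617 -0.1919  0.1542] [-0.0067 -0.1705  0.1775]
flag 1466 [ 0.0403 -0.1151  0.2374] [ 0.0291 -0.1236  0.1904] [ 0.0472 -0.07    0.2511]
```

The fingers slipped off the top of the grip, so the grasp was too shallow. Backing off and checking where the lever is.

servo_tool(deltas="0 0 0 -15 0 0 0; 0 0 0 -25 0 0 0; 0.5 0 0 -25 0 0 0; 0.7 0 0 0 0 0 0; 0.7 0 0 0 0 0 0")

```text
time_s: 7.18
position: [0.5604, -0.1821, 0.194]
tool_rot: [[0.629, -0.175, 0.757], [-0.112, -0.985, -0.135], [0.769, 0.0, -0.639]]
ft_force: [-0.4, 0.3, -0.3]
grip_width: 0.0355
gripper_force: 0.0
```

```bash
cat >> h.py <<'E'
L=np.column_stack([XS,YS,ZS])
def seg(w,lo,hi,l,u):
    h=cv2.cvtColor(w["img"],cv2.COLOR_RGB2HSV);hh=h[...,0].astype(int);hh=np.where(hh>172,0,hh)
    m=(hh>=lo)&(hh<=hi)&(h[...,1]>130)&(h[...,2]>50)&(w["depth"]>0)
    q=np.argwhere(m);X=np.array([(dep(w,(b,c))-C)@L for c,b in q]);k=np.all((X>l)&(X<u),axis=1);return q[k][:,::-1],X[k]
def lever(w):
    for nm,lo,hi,l,u in(("red",0,6,[-.09,-.25,.1],[.0,0.03,.22]),("flag",20,34,[.025,-.25,.21],[.06,0.03,.27])):
        q,X=seg(w,lo,hi,l,u)
        if len(X):print(nm,len(X),q.mean(0).round(1),X.mean(0).round(4),X.min(0).round(4),X.max(0).round(4))
E
python3 - <<'E'
from h import *
w=env.get_image("wrist");lever(w)
s=env.get_image("scene");lever(s)
for q in(-.75,-.7,-.6,-.5):print(q,proj(w,W(-.052,-.11+.11*np.sin(q),.085+.11*np.cos(q)+.011)))
k=lambda p,y0,y1,x0,x1:cv2.resize(p["img"][y0:y1,x0:x1],(400,300),interpolation=cv2.INTER_CUBIC)
cv2.imwrite("pics/f.png",np.hstack([k(w,80,320,100,420),k(s,180,255,160,260)])[...,::-1])
E
```

```text
red 1337 [243.2 199.4] [-0.0481 -0.1814  0.1733] [-0.0691 -0.1918  0.1557] [-0.006  -0.1709  0.1782]
flag 772 [163.2  67.7] [ 0.0402 -0.1148  0.2374] [ 0.0379 -0.123   0.2191] [ 0.0465 -0.1059  0.251 ]
red 72 [192.  205.1] [-0.0374 -0.1812  0.174 ] [-0.0669 -0.1918  0.1654] [-0.0129 -0.1729  0.1788]
flag 61 [197.2 210. ] [ 0.0461 -0.1153  0.2368] [ 0.0409 -0.1244  0.2186] [ 0.0501 -0.1083  0.2512]
-0.75 [247.25245637 200.77181541]
-0.7 [242.21052812 198.37675315]
-0.6 [231.09245205 193.8284278 ]
-0.5 [218.70227804 189.70199183]
```

View pics/f.png

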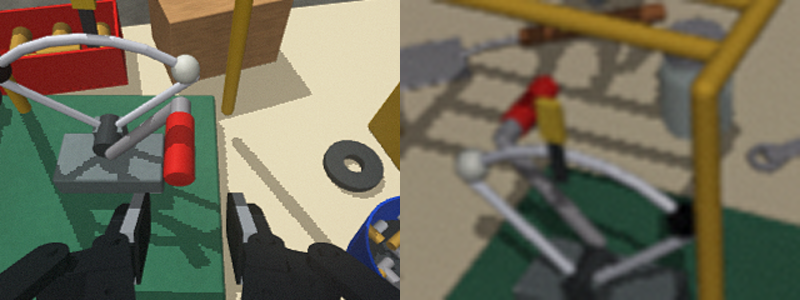

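The lever rests against the white stop: the grip is at local y −0.181, which matches −0.75 rad with the hinge at y ≈ −0.106. From the same calibration the flag is at about −0.056. Now the pail handle.

```bash
python3 - <<'E'
from h import *
np.set_printoptions(precision=4,suppress=True)
ob=[];H=[]
for n in("scene","side","wrist"):
    p=env.get_image(n);A=env.spot_point("blue_pail_handle",p)
    if A:print(n,A[0]["uv"],round(A[0]["conf"],2),dep(p,A[0]["uv"]))
    if A and n!="wrist":ob.append((p,A[0]["uv"]))
    h=cv2.cvtColor(p["img"],cv2.COLOR_RGB2HSV);m=(h[...,0]>105)&(h[...,0]<130)&(h[...,1]>120)&(p["depth"]>0)
    X=np.array([dep(p,(u,v)) for v,u in np.argwhere(m)])
    if len(X):
        X=X[(X[:,2]>.105)&(X[:,2]<.15)&(X[:,0]>.4)&(X[:,0]<.65)&(X[:,1]<-.3)&(X[:,1]>-.5)];
        if len(X)>8:
            l=cv2.fitLine((X[:,:2]*1000).astype(np.float32),2,0,.01,.01).ravel();print(n,len(X),X.mean(0),X.min(0),X.max(0),"ang",np.degrees(np.arctan2(l[1],l[0])));H.append(X)
if len(ob)==2:print(tri(ob))
o=env.observe();R=np.array(o["tool_rot"]);p=np.array(o["position"]);p1=p-.06*R[:,2]
plan([(p1,R),(np.array([.46,-.38,.27]),tool(0,-1,0))])
E
```

```text
scene [137.9, 188.9] 0.84 [ 0.7409 -0.2619  0.3135]
scene 39 [ 0.524 -0.391  0.129] [ 0.5045 -0.4168  0.1238] [ 0.5378 -0.3632  0.1329] ang -63.873093
side [235.8, 120.2] 0.61 [ 0.6012 -0.119   0.3355]
wrist [482.8, 264.0] 0.72 [ 0.5182 -0.3831  0.1311]
wrist 1023 [ 0.5188 -0.3855  0.1304] [ 0.5009 -0.4165  0.1205] [ 0.5371 -0.3593  0.1339] ang -63.792927
(array([ 0.6727, -0.2961,  0.2469]), array([13.9, 13.9]))
-- 2 rows to [ 0.516 -0.174  0.23 ]
0.0 -0.0 -30.0 0.000 0.000 0.000; 0.0 -0.0 -30.0 0.000 0.000 0.000; 
-- 9 rows to [ 0.46 -0.38  0.27]
2.1 23.6 -4.5 0.008 -0.097 -0.018; 1.2 23.6 -4.8 0.008 -0.097 -0.018; 0.3 23.6 -5.1 0.008 -0.097 -0.018; -0.7 23.6 -5.3 0.008 -0.097 -0.018; -1.6 23.5 -5.3 0.008 -0.097 -0.018; -2.6 23.4 -5.3 0.008 -0.097 -0.018; -3.5 23.3 -5.2 0.008 -0.097 -0.018; -4.4 23.2 -5.0 0.008 -0.097 -0.018; -5.3 23.1 -4.8 0.008 -0.097 -0.018;
```

```bash
python3 - <<'E'
from h import *
np.set_printoptions(precision=4,suppress=True)
for n in("scene","side","wrist"):
    p=env.get_image(n)
    h=cv2.cvtColor(p["img"],cv2.COLOR_RGB2HSV);m=(h[...,0]>17)&(h[...,0]<34)&(h[...,1]>150)&(p["depth"]>0)
    X=np.array([dep(p,(u,v)) for v,u in np.argwhere(m)])
    X=X[(X[:,0]>.2)&(X[:,0]<1.1)&(X[:,1]<-.42)&(X[:,1]>-.9)&(X[:,2]>.02)]
    if len(X):print(n,len(X),np.percentile(X,[1,50,99],axis=0))
o=env.observe();R=np.array(o["tool_rot"]);p=np.array(o["position"]);p1=p-.06*R[:,2]
for yw in(-63.8,):
    print(yw);plan([(p1,R),(np.array([.519,-.388,.27]),tool(0,-1,np.radians(yw)))])
E
```

```text
scene 8727 [[ 0.5173 -0.7974  0.023 ]
 [ 0.6816 -0.5751  0.1561]
 [ 0.7315 -0.4541  0.1683]]
side 2661 [[ 0.5142 -0.8111  0.0299]
 [ 0.6225 -0.5341  0.161 ]
 [ 0.7195 -0.4476  0.1664]]
wrist 13408 [[ 0.5132 -0.5082  0.0233]
 [ 0.6322 -0.4585  0.107 ]
 [ 0.7018 -0.4483  0.1653]]
-63.8
-- 2 rows to [ 0.516 -0.174  0.231]
0.0 -0.0 -30.0 0.000 0.000 0.000; 0.0 -0.0 -30.0 0.000 0.000 0.000; 
-- 12 rows to [ 0.519 -0.388  0.27 ]
4.7 17.5 0.5 -0.034 -0.067 0.073; 6.0 17.1 0.7 -0.034 -0.067 0.073; 7.3 16.6 0.9 -0.034 -0.067 0.073; 8.5 16.0 0.9 -0.034 -0.067 0.073; 9.7 15.3 0.8 -0.034 -0.067 0.073; 10.9 14.5 0.6 -0.034 -0.067 0.073; 11.9 13.7 0.3 -0.034 -0.067 0.073; 12.9 12.8 -0.1 -0.034 -0.067 0.073; 13.8 11.8 -0.5 -0.034 -0.067 0.073; 14.6 10.8 -1.1 -0.034 -0.067 0.073; 15.2 9.7 -1.8 -0.034 -0.067 0.073; 15.7 8.7 -2.5 -0.034 -0.067 0.073;
```

servo_tool(deltas="0.7 0 0 -30 0 0 0; 0.7 0 0 -30 0 0 0; 0.8 5 17 0 -0.034 -0.067 0.073; 0.8 6 17 1 -0.034 -0.067 0.073; 0.8 7 16.5 1 -0.034 -0.067 0.073; 0.8 8.5 16 1 -0.034 -0.067 0.073; 0.8 9.5 15.5 1 -0.034 -0.067 0.073; 0.8 11 14.5 0.5 -0.034 -0.067 0.073")

```text
time_s: 8.4
position: [0.5224, -0.2595, 0.2494]
tool_rot: [[0.713, -0.523, 0.467], [-0.505, -0.845, -0.176], [0.487, -0.11, -0.867]]
ft_force: [0.3, 0.6, -0.1]
grip_width: 0.0681
gripper_force: 0.0
```

servo_tool(deltas="0.8 12 13.5 0.5 -0.034 -0.067 0.073; 0.8 13 13 0 -0.034 -0.067 0.073; 0.8 14 12 -0.5 -0.034 -0.067 0.073; 0.8 14.5 11 -1 -0.034 -0.067 0.073; 0.8 15 9.5 -2 -0.034 -0.067 0.073; 0.8 15.5 8.5 -2.5 -0.034 -0.067 0.073; 0.8 0 0 0 0 0 0")

```text
time_s: 8.98
position: [0.5334, -0.3681, 0.2717]
tool_rot: [[0.511, -0.857, 0.067], [-0.857, -0.514, -0.035], [0.065, -0.039, -0.997]]
ft_force: [1.0, -0.7, 0.3]
grip_width: 0.068
gripper_force: 0.0
```

```bash
cat > hd.py <<'E'
from h import *
np.set_printoptions(precision=4,suppress=True)
w=env.get_image("wrist");o=env.observe()
h=cv2.cvtColor(w["img"],cv2.COLOR_RGB2HSV);m=(h[...,0]>105)&(h[...,0]<130)&(h[...,1]>120)&(w["depth"]>0)
X=np.array([dep(w,(u,v)) for v,u in np.argwhere(m)])
X=X[(X[:,2]>.12)&(X[:,2]<.15)&(X[:,0]>.4)&(X[:,0]<.65)&(X[:,1]<-.3)&(X[:,1]>-.5)]
l=cv2.fitLine((X[:,:2]*1000).astype(np.float32),2,0,.01,.01).ravel();d=l[:2]/np.linalg.norm(l[:2])
t=(X[:,:2]-X[:,:2].mean(0))@d;c=X[:,:2].mean(0)+d*(t.min()+t.max())/2;ang=np.degrees(np.arctan2(d[1],d[0]))
print(len(X),"c",c,"len",np.ptp(t),"top",np.percentile(X[:,2],97),"ang",ang)
A=env.spot_point("blue_pail_handle",w);print(A and (A[0]["uv"],dep(w,A[0]["uv"])))
if ang>0:ang-=180
R=tool(0,-1,np.radians(ang));z=np.percentile(X[:,2],97)-.007-.0187
print(o["position"],o["q"]);plan([(np.array([*c,z+.02]),R),(np.array([*c,z]),R)])
E
python3 hd.py
```

```text
527 c [ 0.5192 -0.389 ] len 0.06010160002650558 top 0.13306356561627855 ang -63.79152
([274.5, 177.4], array([ 0.5193, -0.3904,  0.1308]))
[ 0.5332 -0.3664  0.2715] [-45.5968  27.7656  52.7041   1.3962  95.2765 103.4804]
-- 5 rows to [ 0.519 -0.389  0.127]
0.7 6.0 28.8 -0.009 -0.013 0.017; 1.2 5.7 28.8 -0.009 -0.013 0.017; 1.7 5.4 28.9 -0.009 -0.013 0.017; 2.2 5.2 28.9 -0.009 -0.013 0.017; 2.6 4.9 28.9 -0.009 -0.013 0.017; 
-- 1 rows to [ 0.519 -0.389  0.107]
0.0 0.0 20.0 0.000 0.000 0.000;
```

servo_tool(deltas="0.8 1 6 28.5 -0.009 -0.013 0.017; 0.8 1.5 5.5 28.5 -0.009 -0.013 0.017; 0.8 1.5 5.5 29 -0.009 -0.013 0.017; 0.8 2 5 29 -0.009 -0.013 0.017; 0.8 2.5 5 29 -0.009 -0.013 0.017; 0.8 0 0 26 0 0 0; 0.8 0 0 0 0 0 0")

```text
time_s: 9.67
position: [0.5168, -0.3859, 0.098]
tool_rot: [[0.444, -0.896, -0.006], [-0.896, -0.444, 0.005], [-0.007, 0.003, -1.0]]
ft_force: [0.1, 0.2, -0.4]
grip_width: 0.0684
gripper_force: 0.0
```

servo_tool(deltas="0 0 0 0 0 0 0; 0 0 0 0 0 0 0; 0 0 0 0 0 0 0; 0 0 0 0 0 0 0; 0 0 0 0 0 0 0; 0 0 0 0 0 0 0; 0 0 0 -5 0 0 0; 0 0 0 -15 0 0 0", newtons=60)

```text
time_s: 10.33
position: [0.5183, -0.3879, 0.1217]
tool_rot: [[0.443, -0.896, -0.003], [-0.896, -0.443, 0.001], [-0.002, 0.002, -1.0]]
ft_force: [-0.1, -0.1, 0.4]
grip_width: -0.0001
gripper_force: 0.0
```

```bash
python3 - <<'E'
from h import *
w=env.get_image("wrist");s=env.get_image("side");o=env.observe();print(o["grip_width"],o["ft_force"],o["position"])
k=lambda p,y0,y1,x0,x1:cv2.resize(p["img"][y0:y1,x0:x1],(400,300),interpolation=cv2.INTER_CUBIC)
cv2.imwrite("pics/g.png",np.hstack([k(w,0,384,0,512),k(s,110,200,230,350)])[...,::-1])
E
python3 hd.py
```

```text
0.0001658525004942167 [ 0.37023917 -0.55014475  0.49643446] [ 0.51983296 -0.38934744  0.12553305]
922 c [ 0.5241 -0.4002] len 0.0362840678422397 top 0.1328464560576719 ang -63.84141
([253.7, 226.3], array([ 0.5186, -0.3917,  0.1327]))
[ 0.5195 -0.389   0.1242] [-47.2254  34.7859  64.0733  -0.073   80.9198 106.4837]
-- 1 rows to [ 0.524 -0.4    0.127]
12.7 0.6 -3.8 0.001 -0.002 0.003; 
-- 1 rows to [ 0.524 -0.4    0.107]
0.0 0.0 20.0 0.000 0.000 0.000;
```

View pics/g.png

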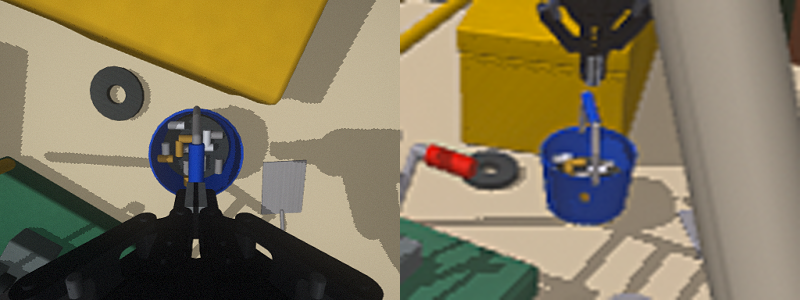

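```bash
python3 - <<'E'
from h import *
np.set_printoptions(precision=4,suppress=True)
o=env.observe();t=np.array(o["position"]);print(t)
for n in("side","scene","wrist"):
    p=env.get_image(n);vs,us=np.nonzero(p["depth"]>0)
    X=np.array([dep(p,(u,v)) for v,u in zip(vs,us)])
    k=(np.linalg.norm(X[:,:2]-t[:2],axis=1)<.03)&(X[:,2]>.115)&(X[:,2]<.25)
    hsv=cv2.cvtColor(p["img"],cv2.COLOR_RGB2HSV)[vs,us]
    nb=k&~((hsv[:,0]>100)&(hsv[:,0]<135)&(hsv[:,1]>110));bl=k&~nb
    z=np.sort(X[nb][:,2]);print(n,"nonblue",len(z),z[:12:2],"blue",bl.sum(),X[bl][:,2].max() if bl.any() else"")
    q=nb&(X[:,2]<.16);print("  hist",np.histogram(X[q][:,2],bins=np.arange(.115,.165,.005))[0],proj(p,t))
E
```

```text
[ 0.5191 -0.3886  0.1233]
side nonblue 258 [0.1218 0.1257 0.1272 0.1299 0.1546 0.158 ] blue 28 0.13170676364296696
  hist [0 2 5 1 0 0 0 1 3] [286.5878 142.4587]
scene nonblue 72 [0.1184 0.1222 0.1223 0.1234 0.1239 0.1265] blue 43 0.24842936536575466
  hist [1 8 4 1 0 0 0 0 1] [139.8719 193.617 ]
wrist nonblue 16399 [0.1248 0.1253 0.1254 0.1255 0.1258 0.126 ] blue 1641 0.2499981986238492
  hist [ 0  1 21  0  0  0  0  0  0] [250.3576 224.3611]
```

```bash
python3 - <<'E'
from h import *
np.set_printoptions(precision=4,suppress=True)
for i in range(2):
    w=env.get_image("wrist");o=env.observe();T=w["world_to_cam"];p,R=np.array(o["position"]),np.array(o["tool_rot"])
    cp=-T[:3,:3].T@T[:3,3];print("cam in tool",R.T@(cp-p),"cam",cp,"tcp",p,o["time_s"],o["grip_width"])
# fingertip in camera frame: nearest centre column pixels
D=w["depth"]
print("depth min",D[D>0].min());
for v in range(200,384,12):print(v,D[v,236:270:4].round(3))
E
```

```text
cam in tool [ 0.074  -0.0004 -0.1765] cam [ 0.5521 -0.4543  0.299 ] tcp [ 0.5188 -0.3884  0.1224] 10.7333 -0.000132996190322445
cam in tool [ 0.0739 -0.0004 -0.1765] cam [ 0.5521 -0.4543  0.299 ] tcp [ 0.5189 -0.3884  0.1225] 10.7833 -0.00012516922443219503
depth min 0.055097625
200 [0.277 0.278 0.177 0.176 0.175 0.176 0.179 0.277 0.276]
212 [0.274 0.272 0.18  0.18  0.178 0.177 0.18  0.281 0.28 ]
224 [0.28  0.276 0.182 0.181 0.18  0.18  0.182 0.284 0.285]
236 [0.274 0.148 0.147 0.148 0.146 0.148 0.147 0.28  0.275]
248 [0.142 0.134 0.134 0.135 0.134 0.134 0.134 0.143 0.143]
260 [0.131 0.123 0.122 0.122 0.123 0.124 0.123 0.123 0.131]
272 [0.11  0.112 0.111 0.121 0.12  0.112 0.111 0.111 0.109]
284 [0.104 0.104 0.106 0.122 0.122 0.109 0.103 0.104 0.103]
296 [0.088 0.092 0.112 0.124 0.124 0.113 0.097 0.089 0.089]
308 [0.083 0.094 0.112 0.359 0.357 0.114 0.098 0.085 0.083]
320 [0.084 0.095 0.112 0.362 0.363 0.114 0.111 0.087 0.078]
332 [0.083 0.083 0.083 0.082 0.082 0.083 0.083 0.082 0.079]
344 [0.078 0.078 0.077 0.077 0.077 0.079 0.079 0.079 0.076]
356 [0.073 0.074 0.073 0.074 0.073 0.073 0.073 0.074 0.073]
368 [0.071 0.07  0.071 0.07  0.069 0.07  0.07  0.07  0.071]
380 [0.067 0.067 0.066 0.067 0.068 0.067 0.067 0.067 0.066]
```

```bash
python3 - <<'E'
from h import *
np.set_printoptions(precision=4,suppress=True)
w=env.get_image("wrist");o=env.observe();p,R=np.array(o["position"]),np.array(o["tool_rot"])
for uv in((252,230),(252,232),(252,234),(252,236),(252,242),(252,260),(244,280),(262,280)):print(uv,R.T@(dep(w,uv)-p))
for n in("side","scene"):
    s=env.get_image(n);vs,us=np.nonzero(s["depth"]>0);X=(np.array([dep(s,(u,v)) for v,u in zip(vs,us)])-p)@R
    k=(abs(X[:,0])<.02)&(abs(X[:,1])<.025)&(X[:,2]<-.012)&(X[:,2]>-.1);Q=X[k];Q=Q[np.argsort(-Q[:,2])];print(n,len(Q),Q[:8])
E
```

```text
(252, 230) [-0.0001  0.001  -0.0095]
(252, 232) [-0.0015  0.001  -0.0096]
(252, 234) [ 0.0104  0.0007 -0.0387]
(252, 236) [ 0.0103  0.0007 -0.041 ]
(252, 242) [ 0.0107  0.0007 -0.0493]
(252, 260) [ 0.0107  0.0006 -0.0675]
(244, 280) [ 0.0119 -0.0027 -0.085 ]
(262, 280) [ 0.012   0.0044 -0.0852]
side 153 [[-0.0087 -0.0054 -0.0337]
 [-0.0106  0.0052 -0.0342]
 [-0.0109  0.0015 -0.0346]
 [-0.0123 -0.0024 -0.0356]
 [-0.0078  0.0019 -0.0369]
 [-0.0116  0.0048 -0.039 ]
 [-0.007  -0.0092 -0.0412]
 [-0.0148 -0.0032 -0.0413]]
scene 15 [[ 0.0124 -0.0058 -0.0363]
 [ 0.0121 -0.0025 -0.0377]
 [ 0.0139 -0.0078 -0.0454]
 [ 0.0135 -0.0054 -0.0474]
 [ 0.0126 -0.0087 -0.0532]
 [ 0.0124 -0.0043 -0.054 ]
 [ 0.0115 -0.0075 -0.0596]
 [ 0.0111 -0.0051 -0.0616]]
```

All three views put the real fingertips about 34 mm behind the reported TCP along tool z, which explains both shallow grasps. I'll correct for it: open, go down to reported TCP z ≈ 0.072, and close.

servo_tool(deltas="0.8 0 0 0 0 0 0; 0.8 0 0 0 0 0 0; 0.8 0 0 0 0 0 0; 0.8 0 0 0 0 0 0; 0.8 0 0 15 0 0 0; 0.8 0 0 20 0 0 0; 0.8 0 0 16 0 0 0; 0.8 0 0 0 0 0 0")

```text
time_s: 11.6
position: [0.5178, -0.3874, 0.0688]
tool_rot: [[0.443, -0.896, -0.004], [-0.896, -0.443, 0.003], [-0.004, 0.003, -1.0]]
ft_force: [-0.2, 0.5, -0.5]
grip_width: 0.0685
gripper_force: 0.0
```

servo_tool(deltas="0 0 0 0 0 0 0; 0 0 0 0 0 0 0; 0 0 0 0 0 0 0; 0 0 0 0 0 0 0; 0 0 0 0 0 0 0; 0 0 0 0 0 0 0; 0 0 0 0 0 0 0", newtons=60)

```text
time_s: 12.18
position: [0.5191, -0.3893, 0.0731]
tool_rot: [[0.443, -0.897, 0.001], [-0.897, -0.443, -0.003], [0.003, 0.001, -1.0]]
ft_force: [-2.1, -0.7, 5.3]
grip_width: 0.0125
gripper_force: 58.6
```

Width 12.5 mm with an upward push means the bar is still at the pad edge. Regrasping 14 mm deeper.

servo_tool(deltas="0.6 0 0 0 0 0 0; 0.6 0 0 0 0 0 0; 0.6 0 0 0 0 0 0; 0.6 0 0 7 0 0 0; 0.6 0 0 7 0 0 0; 0.6 0 0 0 0 0 0; 0.6 0 0 0 0 0 0")

```text
time_s: 12.77
position: [0.5187, -0.3883, 0.0571]
tool_rot: [[0.443, -0.896, -0.001], [-0.896, -0.443, -0.0], [-0.0, 0.001, -1.0]]
ft_force: [0.4, 0.0, -0.6]
grip_width: 0.0512
gripper_force: 0.0
```

servo_tool(deltas="0 0 0 0 0 0 0; 0 0 0 0 0 0 0; 0 0 0 0 0 0 0; 0 0 0 0 0 0 0; 0 0 0 0 0 0 0; 0 0 0 0 0 0 0; 0 0 0 0 0 0 0", newtons=60)

```text
time_s: 13.35
position: [0.519, -0.3889, 0.0584]
tool_rot: [[0.443, -0.897, 0.0], [-0.897, -0.443, -0.002], [0.002, 0.001, -1.0]]
ft_force: [-2.4, -2.5, 2.1]
grip_width: 0.0123
gripper_force: 58.3
```

```bash
python3 - <<'E'
from h import *
np.set_printoptions(precision=4,suppress=True)
o=env.observe();p,R=np.array(o["position"]),np.array(o["tool_rot"]);print(o["ft_force"],o["grip_width"])
for n in("side","scene"):
    s=env.get_image(n);vs,us=np.nonzero(s["depth"]>0);X=(np.array([dep(s,(u,v)) for v,u in zip(vs,us)])-p)@R
    hsv=cv2.cvtColor(s["img"],cv2.COLOR_RGB2HSV)[vs,us]
    k=(abs(X[:,0])<.014)&(abs(X[:,1])<.035)&(X[:,2]<-.012)&(X[:,2]>-.1)&~((hsv[:,0]>100)&(hsv[:,0]<135)&(hsv[:,1]>110));Q=X[k];Q=Q[np.argsort(-Q[:,2])];print(n,len(Q),Q[:8])
E
```

```text
[-2.4212 -2.52    2.0881] 0.012335059637781998
side 123 [[-0.009  -0.006  -0.0336]
 [-0.0104 -0.01   -0.0347]
 [-0.0068 -0.0133 -0.037 ]
 [-0.0095  0.0125 -0.0371]
 [-0.0079 -0.0097 -0.0376]
 [-0.0088 -0.0062 -0.0379]
 [-0.0074  0.0165 -0.04  ]
 [-0.008   0.0126 -0.0406]]
scene 14 [[ 0.0134 -0.0112 -0.0385]
 [ 0.0126 -0.0139 -0.0442]
 [ 0.0122 -0.0106 -0.0458]
 [ 0.0116 -0.0101 -0.0492]
 [ 0.0131 -0.0133 -0.0597]
 [ 0.01   -0.023  -0.0622]
 [-0.0095 -0.0056 -0.0653]
 [ 0.0122 -0.0166 -0.0658]]
```

The width is the same as before, so the bar is flat on the pads. Lifting, then checking.

servo_tool(deltas="0 0 0 -3 0 0 0; 0 0 0 -7 0 0 0; 0 0 0 -15 0 0 0; 0 0 0 -25 0 0 0; 0 0 0 -30 0 0 0; 0 0 0 -35 0 0 0; 0 0 0 -35 0 0 0; 0 0 0 -15 0 0 0", newtons=70)

```text
time_s: 14.12
position: [0.5198, -0.3887, 0.2283]
tool_rot: [[0.443, -0.896, 0.004], [-0.896, -0.443, -0.006], [0.008, -0.001, -1.0]]
ft_force: [0.0, -1.0, -4.1]
grip_width: 0.0126
gripper_force: 68.3
```

```bash
python3 - <<'E'
from h import *
np.set_printoptions(precision=4,suppress=True)
o=env.observe();print(o["ft_force"],o["grip_width"],o["position"])
p=env.get_image("side");h=cv2.cvtColor(p["img"],cv2.COLOR_RGB2HSV);m=(h[...,0]>105)&(h[...,0]<130)&(h[...,1]>120)&(p["depth"]>0)
X=np.array([dep(p,(u,v)) for v,u in np.argwhere(m)]);X=X[np.linalg.norm(X[:,:2]-np.array(o["position"])[:2],axis=1)<.08];print(len(X),np.percentile(X,[2,50,98],axis=0))
n=W(.002,.1175,0)
r=tool(0,-1,np.radians(-64));z=.225
y=lambda d:tool(0,-1,np.radians(d))
plan([(np.array([.45,-.25,z]),y(-50)),(np.array([.47,0,z]),y(-25)),(np.array([.53,.1,z]),y(-12)),(np.array([*n[:2],z]),y(-12))],mm=30,rad=.08)
E
```

```text
[ 0.0344 -0.9561 -4.0614] 0.012639644213245836 [ 0.5198 -0.3887  0.2283]
667 [[ 0.4699 -0.4394  0.1734]
 [ 0.5136 -0.3588  0.2166]
 [ 0.5686 -0.3349  0.3023]]
-- 6 rows to [ 0.45  -0.25   0.225]
-26.0 0.2 0.5 -0.000 -0.002 -0.040; -26.0 -0.8 0.6 -0.000 -0.002 -0.040; -25.9 -1.9 0.6 -0.000 -0.002 -0.040; -25.8 -2.9 0.7 -0.000 -0.002 -0.040; -25.7 -3.9 0.7 -0.000 -0.002 -0.040; -25.5 -4.9 0.7 -0.000 -0.002 -0.040; 
-- 9 rows to [0.47  0.    0.225]
-19.9 -19.6 0.0 0.000 0.000 -0.048; -18.9 -20.5 0.0 0.000 0.000 -0.048; -17.9 -21.4 0.0 0.000 0.000 -0.048; -16.8 -22.2 0.0 0.000 0.000 -0.048; -15.7 -23.0 0.0 0.000 0.000 -0.048; -14.6 -23.8 0.0 0.000 0.000 -0.048; -13.4 -24.4 0.0 0.000 0.000 -0.048; -12.2 -25.1 0.0 0.000 0.000 -0.048; -11.0 -25.6 0.0 0.000 0.000 -0.048; 
-- 4 rows to [0.53  0.1   0.225]
3.0 -29.0 0.0 0.000 0.000 -0.057; 4.7 -28.8 0.0 0.000 0.000 -0.057; 6.3 -28.5 0.0 0.000 0.000 -0.057; 7.9 -28.1 0.0 0.000 0.000 -0.057; 
-- 6 rows to [0.699 0.104 0.225]
27.4 -6.4 0.0 0.000 0.000 0.000; 27.4 -6.4 0.0 0.000 0.000 0.000; 27.4 -6.4 0.0 0.000 0.000 0.000; 27.4 -6.4 0.0 0.000 0.000 0.000; 27.4 -6.4 0.0 0.000 0.000 0.000; 27.4 -6.4 0.0 0.000 0.000 0.000;
```

Pail lifted (weight 4 N, bottom at about 0.17). Carrying it round the front of the shaker.

servo_tool(deltas="0 -15 0 0 0 0 -0.02; 0 -26 0 0.5 0 -0.002 -0.04; 0 -26 -1 0.5 0 -0.002 -0.04; 0 -26 -2 0.5 0 -0.002 -0.04; 0 -26 -3 0.5 0 -0.002 -0.04; 0 -26 -4 0.5 0 -0.002 -0.04; 0 -25 -5 0.5 0 -0.002 -0.05; 0 -20 -19 0 0 0 -0.05")

```text
time_s: 14.83
position: [0.4385, -0.2078, 0.2197]
tool_rot: [[0.703, -0.711, -0.01], [-0.711, -0.703, 0.01], [-0.014, 0.0, -1.0]]
ft_force: [0.5, 0.3, -4.1]
grip_width: 0.0125
gripper_force: 68.3
```

servo_tool(deltas="0 -19 -20.5 0 0 0 -0.048; 0 -18 -21.5 0 0 0 -0.048; 0 -17 -22 0 0 0 -0.048; 0 -16 -23 0 0 0 -0.048; 0 -14.5 -24 0 0 0 -0.048; 0 -13.5 -24.5 0 0 0 -0.048; 0 -12 -25 0 0 0 -0.048; 0 -11 -25.5 0 0 0 -0.048")

```text
time_s: 15.5
position: [0.4505, 0.0157, 0.2216]
tool_rot: [[0.919, -0.394, -0.009], [-0.394, -0.919, 0.009], [-0.012, -0.005, -1.0]]
ft_force: [0.4, -1.2, -4.8]
grip_width: 0.0124
gripper_force: 68.3
```

servo_tool(deltas="0 3 -29 0 0 0 -0.057; 0 5 -29 0 0 0 -0.057; 0 6.5 -28.5 0 0 0 -0.057; 0 8 -25 0 0 0 -0.057; 0 15 -8 0 0 0 0; 0 15 -4 0 0 0 0; 0 0 0 0 0 0 0")

```text
time_s: 16.08
position: [0.5415, 0.1199, 0.221]
tool_rot: [[0.984, -0.178, -0.008], [-0.178, -0.984, 0.008], [-0.01, -0.007, -1.0]]
ft_force: [-0.5, -1.5, -5.0]
grip_width: 0.0121
gripper_force: 68.3
```

```bash
python3 - <<'E'
from h import *
np.set_printoptions(precision=4,suppress=True)
o=env.observe();print(o["ft_force"],o["grip_width"],o["position"],o["q"])
w=env.get_image("wrist");s=env.get_image("side");c=env.get_image("scene")
for n,p in(("w",w),("s",s),("c",c)):
    for k in("nest","gate_peg"):
        A=env.spot_point(k,p)
        if A:print(n,k,np.round(A[0]["uv"]),round(A[0]["conf"],2),dep(p,A[0]["uv"]))
    lever(p)
n=W(.002,.1175,0);y=lambda d:tool(0,-1,np.radians(d))
plan([(np.array([*n[:2],.225]),y(-12)),(np.array([*n[:2],.115]),y(-12))],mm=28,rad=.08)
E
```

```text
[-0.4716 -1.5028 -4.9751] 0.012117021032416825 [0.5415 0.1199 0.221 ] [ -0.0011  21.593   70.7647   0.4725  88.1185 100.2212]
w nest [243.  42.] 0.65 [0.6953 0.1019 0.0477]
s nest [180. 235.] 0.92 [0.6976 0.1053 0.0422]
s gate_peg [239. 236.] 0.46 [0.4932 0.127  0.1327]
red 92 [245.2 158.2] [-0.0485 -0.1756  0.1681] [-0.0706 -0.1852  0.1554] [-0.0186 -0.1686  0.1761]
c nest [289. 275.] 0.61 [0.6997 0.1099 0.0459]
c gate_peg [303. 209.] 0.55 [0.591  0.1299 0.1917]
red 74 [192.1 205.1] [-0.038  -0.1812  0.1736] [-0.0654 -0.1909  0.1668] [-0.0139 -0.173   0.1792]
flag 61 [197.2 210. ] [ 0.0465 -0.1151  0.2373] [ 0.0405 -0.1249  0.2204] [ 0.0499 -0.1083  0.2515]
-- 6 rows to [0.699 0.104 0.225]
26.5 -2.2 -0.5 -0.001 0.001 0.005; 26.5 -2.4 -0.5 -0.001 0.001 0.005; 26.5 -2.5 -0.5 -0.001 0.001 0.005; 26.5 -2.6 -0.4 -0.001 0.001 0.005; 26.5 -2.7 -0.4 -0.001 0.001 0.005; 26.4 -2.9 -0.4 -0.001 0.001 0.005; 
-- 4 rows to [0.699 0.104 0.115]
0.0 0.0 27.5 0.000 0.000 0.000; 0.0 0.0 27.5 0.000 0.000 0.000; 0.0 0.0 27.5 0.000 0.000 0.000; 0.0 0.0 27.5 0.000 0.000 0.000;
```

servo_tool(deltas="0 26.5 -2.5 -0.5 -0.001 0.001 0.005; 0 26.5 -2.5 -0.5 -0.001 0.001 0.005; 0 26.5 -2.5 -0.5 -0.001 0.001 0.005; 0 26.5 -2.5 -0.5 -0.001 0.001 0.005; 0 26.5 -2.5 0 -0.001 0.001 0.005; 0 26.5 -2.5 0 -0.001 0.001 0.005; 0 0 0 0 0 0 0")

```text
time_s: 17.12
position: [0.7023, 0.1022, 0.2215]
tool_rot: [[0.978, -0.21, -0.002], [-0.21, -0.978, 0.001], [-0.002, -0.0, -1.0]]
ft_force: [-0.2, -0.2, -5.1]
grip_width: 0.0123
gripper_force: 68.4
```

servo_tool(deltas="0 0 0 25 0 0 0; 0 0 0 27 0 0 0; 0 0 0 27 0 0 0; 0 0 0 20 0 0 0; 0 0 0 8 0 0 0; 0 0 0 0 0 0 0; 0 0 0 0 0 0 0")

```text
time_s: 17.7
position: [0.6992, 0.1036, 0.1179]
tool_rot: [[0.978, -0.208, -0.001], [-0.208, -0.978, 0.001], [-0.001, -0.001, -1.0]]
ft_force: [0.9, -0.2, -4.2]
grip_width: 0.0125
gripper_force: 68.3
```

```bash
python3 - <<'E'
from h import *
np.set_printoptions(precision=4,suppress=True)
o=env.observe();print(o["ft_force"],o["grip_width"],o["position"],"\n",np.array(o["tool_rot"]),(np.array(o["position"])-C)@L)
w=env.get_image("wrist");s=env.get_image("side");c=env.get_image("scene")
k=lambda p,y0,y1,x0,x1:cv2.resize(p["img"][y0:y1,x0:x1],(400,300),interpolation=cv2.INTER_CUBIC)
cv2.imwrite("pics/i.png",np.vstack([np.hstack([k(w,0,384,0,512),k(s,165,270,120,260)]),np.hstack([k(c,165,315,200,400)]*2)])[...,::-1])
E
```

```text
[ 0.8725 -0.199  -4.2233] 0.0124791892559059 [0.6992 0.1036 0.1179] 
 [[ 0.9781 -0.2083 -0.001 ]
 [-0.2083 -0.9781  0.0011]
 [-0.0012 -0.0008 -1.    ]] [0.0026 0.1175 0.1179]
```

View pics/i.png

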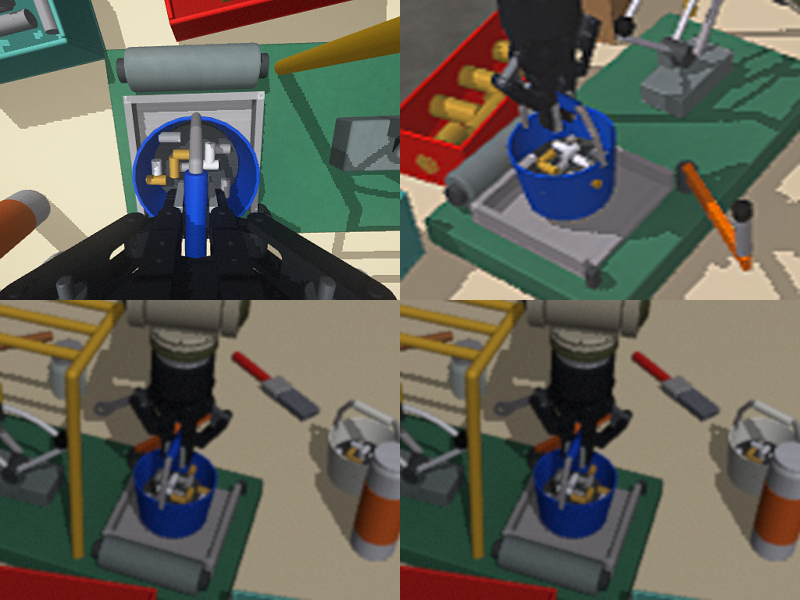

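The pail hangs centred over the nest (wrist view, walls visible on both sides). Setting it down gently.

servo_tool(deltas="0 0 0 6 0 0 0; 0 0 0 3 0 0 0; 0 0 0 2 0 0 0; 0 0 0 1.5 0 0 0; 0 0 0 0 0 0 0; 0 0 0 0 0 0 0")

```text
time_s: 18.35
position: [0.6988, 0.1037, 0.1045]
tool_rot: [[0.978, -0.208, -0.002], [-0.208, -0.978, 0.001], [-0.002, -0.001, -1.0]]
ft_force: [-0.4, -0.6, -3.9]
grip_width: 0.0125
gripper_force: 68.6
```

servo_tool(deltas="0 0 0 1 0 0 0; 0 0 0 1 0 0 0; 0 0 0 0 0 0 0; 0 0 0 0 0 0 0")

```text
time_s: 18.68
position: [0.6992, 0.1036, 0.1045]
tool_rot: [[0.978, -0.208, 0.0], [-0.208, -0.978, 0.001], [0.0, -0.001, -1.0]]
ft_force: [-3.2, -0.9, 6.8]
grip_width: 0.0123
gripper_force: 69.4
```

Contact made. Releasing and rising.

servo_tool(deltas="0.2 0 0 -0.5 0 0 0; 0.5 0 0 0 0 0 0; 0.6 0 0 0 0 0 0; 0.6 0 0 0 0 0 0; 0.6 0 0 -10 0 0 0; 0.6 0 0 -25 0 0 0; 0.6 0 0 -30 0 0 0; 0.6 0 0 -30 0 0 0")

```text
time_s: 19.35
position: [0.6987, 0.1036, 0.1996]
tool_rot: [[0.978, -0.208, -0.003], [-0.208, -0.978, 0.001], [-0.003, -0.001, -1.0]]
ft_force: [0.5, -0.2, 0.5]
grip_width: 0.0513
gripper_force: 0.0
```

```bash
python3 - <<'E'
from h import *
np.set_printoptions(precision=4,suppress=True)
o=env.observe();print(o["grip_width"],o["position"],o["ft_force"])
w=env.get_image("wrist");s=env.get_image("side");c=env.get_image("scene")
for p in(w,s,c):
    h=cv2.cvtColor(p["img"],cv2.COLOR_RGB2HSV);m=(h[...,0]>105)&(h[...,0]<130)&(h[...,1]>120)&(p["depth"]>0)
    X=np.array([(dep(p,(u,v))-C)@L for v,u in np.argwhere(m)]);X=X[np.linalg.norm(X[:,:2]-[0,.1175],axis=1)<.09]
    r=X[(X[:,2]>.105)&(X[:,2]<.125)];b=X[X[:,2]>.15];print("rim",np.percentile(r,[1,99],axis=0) if len(r) else"","bar",np.percentile(b,[2,98],axis=0) if len(b) else"")
ob=[]
for n,p in(("s",s),("c",c),("w",w)):
    A=env.spot_point("gate_peg",p)
    if A:print(n,np.round(A[0]["uv"]),round(A[0]["conf"],2),(dep(p,A[0]["uv"])-C)@L);
    if A and n!="w":ob.append((p,A[0]["uv"]))
    q,X=seg(p,5,14,[-.26,0.0,.045],[-.06,.2,.08])
    if len(X)>10:
        l=cv2.fitLine((X[:,:2]*1000).astype(np.float32),2,0,.01,.01).ravel();print("  gate line",len(X),X.mean(0),l,"q",np.arctan(-l[0]/l[1]))
if len(ob)==2:x,e=tri(ob);print((x-C)@L,e)
E
```

```text
0.05134931112549278 [0.6987 0.1036 0.1996] [ 0.4917 -0.2246  0.4849]
rim [[-0.0484  0.064   0.1053]
 [ 0.0561  0.1705  0.1175]] bar [[-0.0246  0.1109  0.1717]
 [ 0.0325  0.1241  0.1791]]
rim [[-0.0527  0.065   0.1054]
 [ 0.0549  0.1726  0.1164]] bar [[-0.0357  0.1147  0.1603]
 [ 0.0298  0.126   0.1772]]
rim [[-0.0477  0.0626  0.1051]
 [ 0.0596  0.1684  0.1179]] bar [[-0.0232  0.1087  0.1694]
 [ 0.036   0.1219  0.3354]]
s [238. 239.] 0.72 [-0.2087  0.1166  0.1344]
  gate line 170 [-0.1492  0.0745  0.0675] [   0.8497   -0.5273 -149.1819   74.5138] q 1.0153968
  gate line 220 [-0.1379  0.0669  0.0679] [   0.8499   -0.527  -137.9172   66.9188] q 1.015717
  gate line 692 [-0.1636  0.0838  0.0696] [   0.8525   -0.5228 -163.613    83.7843] q 1.0206891
```

The pail is upright in the nest: rim centre at local (0.003, 0.117), rim top 0.1165 as expected. Gate angle is about 1.017. I'll push the peg shut with closed fingers.

```bash
python3 - <<'E'
from h import *
R=tool(0,-1);H=np.array([-.085,.0345])
def tp(q,d,z=.056):
    p=H+.14*np.array([-np.sin(q),np.cos(q)])-d*np.array([np.cos(q),np.sin(q)]);return W(*p,z)
a=tp(1.017,.055)
plan([((tp(1.017,.055,.2)),R),(a,R)],mm=32)
print("push")
plan([(tp(q,.021),R) for q in np.linspace(1.017,0.0,9)],p0=a,R0=R,mm=25)
E
```

```text
-- 8 rows to [0.457 0.09  0.2  ]
-29.1 8.0 -0.3 -0.000 0.001 -0.004; -29.2 7.9 -0.3 -0.000 0.001 -0.004; -29.2 7.7 -0.3 -0.000 0.001 -0.004; -29.2 7.6 -0.3 -0.000 0.001 -0.004; -29.3 7.5 -0.3 -0.000 0.001 -0.004; -29.3 7.4 -0.3 -0.000 0.001 -0.004; -29.3 7.2 -0.4 -0.000 0.001 -0.004; -29.3 7.1 -0.4 -0.000 0.001 -0.004; 
-- 5 rows to [0.457 0.09  0.056]
0.0 0.0 28.8 0.000 0.000 0.000; 0.0 0.0 28.8 0.000 0.000 0.000; 0.0 0.0 28.8 0.000 0.000 0.000; 0.0 0.0 28.8 0.000 0.000 0.000; 0.0 0.0 28.8 0.000 0.000 0.000; 
push
-- 2 rows to [0.48  0.115 0.056]
8.9 -14.5 0.0 0.000 0.000 0.000; 8.9 -14.5 0.0 0.000 0.000 0.000; 
-- 1 rows to [0.491 0.129 0.056]
8.1 -16.0 0.0 0.000 0.000 0.000; 
-- 1 rows to [0.503 0.142 0.056]
10.1 -14.9 0.0 0.000 0.000 0.000; 
-- 1 rows to [0.517 0.153 0.056]
11.9 -13.5 0.0 0.000 0.000 0.000; 
-- 1 rows to [0.533 0.163 0.056]
13.5 -11.9 0.0 0.000 0.000 0.000; 
-- 1 rows to [0.549 0.17  0.056]
14.9 -10.1 0.0 0.000 0.000 0.000; 
-- 1 rows to [0.567 0.175 0.056]
16.1 -8.1 0.0 0.000 0.000 0.000; 
-- 1 rows to [0.584 0.178 0.056]
17.0 -6.0 0.0 0.000 0.000 0.000; 
-- 1 rows to [0.602 0.179 0.056]
17.6 -3.8 0.0 0.000 0.000 0.000;
```

servo_tool(deltas="0.6 -15 4 -5 0 0 -0.004; 0.3 -29 8 0 0 0 -0.004; 0 -29 8 0 0 0 -0.004; 0 -29 8 0 0 0 -0.004; 0 -29 8 0 0 0 -0.004; 0 -29 7 0 0 0 -0.004; 0 -29 7 0 0 0 -0.004; 0 -29 7 0 0 0 -0.004", newtons=40)

```text
time_s: 20.32
position: [0.4719, 0.0898, 0.2023]
tool_rot: [[0.984, -0.177, -0.004], [-0.177, -0.984, 0.001], [-0.005, -0.0, -1.0]]
ft_force: [-0.5, -0.1, 0.1]
grip_width: 0.0001
gripper_force: 0.0
```

servo_tool(deltas="0 -15 4 3 0 0 0; 0 0 0 29 0 0 0; 0 0 0 29 0 0 0; 0 0 0 29 0 0 0; 0 0 0 29 0 0 0; 0 0 0 29 0 0 0; 0 0 0 0 0 0 0")

```text
time_s: 20.9
position: [0.4547, 0.0888, 0.0508]
tool_rot: [[0.984, -0.177, -0.013], [-0.177, -0.984, 0.002], [-0.013, 0.001, -1.0]]
ft_force: [0.0, -0.5, -0.3]
grip_width: -0.0001
gripper_force: 0.0
```

```bash
python3 - <<'E'
from h import *
o=env.observe();p=np.array(o["position"]);print((p-C)@L,o["grip_width"],o["ft_force"])
s=env.get_image("side");c=env.get_image("scene");w=env.get_image("wrist")
for im in(s,c,w):
    q,X=seg(im,5,14,[-.26,0.0,.045],[-.06,.2,.08])
    if len(X)>10:
        l=cv2.fitLine((X[:,:2]*1000).astype(np.float32),2,0,.01,.01).ravel();print("q",len(X),np.arctan(-l[0]/l[1]),l)
vs,us=np.nonzero(s["depth"]>0);X=np.array([dep(s,(u,v)) for v,u in zip(vs,us)])
k=(np.linalg.norm(X[:,:2]-p[:2],axis=1)<.02)&(X[:,2]>.02);print("tipz",np.sort(X[k][:,2])[:8].round(3))
E
```

```text
[-0.23544732  0.06006304  0.05081231] -0.00014960579036629889 [ 0.01016936 -0.54979113 -0.2756801 ]
q 173 1.0144509 [   0.8491907   -0.5280863 -149.16489     74.45223  ]
q 229 1.0177252 [   0.85091525   -0.525303   -141.08229      69.00794   ]
q 4023 1.0228754 [   0.85360944   -0.52091354 -146.26456      69.97515   ]
tipz [0.085 0.086 0.088 0.089 0.089 0.09  0.09  0.091]
```

servo_tool(deltas="0 9 -15 0 0 0 0; 0 9 -15 0 0 0 0; 0 8 -16 0 0 0 0; 0 10 -15 0 0 0 0; 0 12 -13.5 0 0 0 0; 0 13.5 -12 0 0 0 0; 0 15 -10 0 0 0 0; 0 16 -8 0 0 0 0")

```text
time_s: 21.72
position: [0.5689, 0.1762, 0.0576]
tool_rot: [[0.984, -0.176, 0.0], [-0.176, -0.984, 0.001], [0.0, -0.001, -1.0]]
ft_force: [0.2, 0.3, 0.6]
grip_width: 0.0001
gripper_force: 0.0
```

```bash
cat > gt.py <<'E'
from h import *
o=env.observe();p=np.array(o["position"]);print((p-C)@L,o["ft_force"])
for n in("side","scene","wrist"):
    q,X=seg(env.get_image(n),5,14,[-.26,0.0,.045],[-.06,.2,.08])
    if len(X)>10:
        l=cv2.fitLine((X[:,:2]*1000).astype(np.float32),2,0,.01,.01).ravel();print(n,"q",len(X),np.arctan(-l[0]/l[1]),l)
E
python3 gt.py
```

```text
[-0.13835811  0.16608336  0.05757027] [0.22864418 0.26743231 0.60558587]
side q 45 0.18984315 [   0.18870485   -0.98203385 -112.8723      134.5642    ]
scene q 173 0.17878005 [  0.17782919  -0.98406136 -97.56605    115.68075   ]
wrist q 4673 0.18475874 [  0.18370938  -0.9829806  -96.55735    100.43816   ]
```

servo_tool(deltas="0 14 -3 0 0 0 0; 0 8 -1 0 0 0 0; 0 3 0 0 0 0 0; 0 2 0 0 0 0 0; 0 1 0 0 0 0 0; 0 0 0 0 0 0 0; 0 0 0 0 0 0 0")

```text
time_s: 22.45
position: [0.5958, 0.1741, 0.0553]
tool_rot: [[0.984, -0.177, -0.002], [-0.177, -0.984, 0.001], [-0.002, -0.001, -1.0]]
ft_force: [-0.2, -0.0, -0.3]
grip_width: -0.0002
gripper_force: 0.0
```

```bash
python3 gt.py
```

```text
[-0.11154104  0.16877599  0.05532369] [-0.22865983 -0.03226896 -0.3254245 ]
side q 171 0.02713223 [ 2.7128899e-02 -9.9963194e-01 -9.0930107e+01  9.7646217e+01]
scene q 112 0.0024967948 [ 2.4967922e-03 -9.9999690e-01 -8.2488396e+01  1.1502821e+02]
wrist q 4616 0.010176257 [ 1.0176081e-02 -9.9994820e-01 -8.4733856e+01  1.0343421e+02]
```

servo_tool(deltas="0 1.5 0 0 0 0 0; 0 1.5 0 0 0 0 0; 0 1 0 0 0 0 0; 0 0 0 0 0 0 0; 0 0 0 0 0 0 0")

```text
time_s: 23.02
position: [0.5987, 0.1744, 0.0548]
tool_rot: [[0.984, -0.176, -0.005], [-0.176, -0.984, 0.002], [-0.005, -0.001, -1.0]]
ft_force: [-4.3, 4.4, -0.7]
grip_width: 0.0
gripper_force: 0.0
```

servo_tool(deltas="0 1 0 0 0 0 0; 0 1 0 0 0 0 0; 0 0 0 0 0 0 0; 0 0 0 0 0 0 0")

```text
time_s: 23.35
position: [0.599, 0.1745, 0.0546]
tool_rot: [[0.984, -0.176, -0.009], [-0.176, -0.984, 0.002], [-0.009, -0.001, -1.0]]
ft_force: [-12.1, 6.4, 2.8]
grip_width: -0.0002
gripper_force: 0.0
```

```bash
python3 gt.py; python3 - <<'E'
from h import *
# retreat then lever approach at idle->grasp with corrected tip offset
R0=tool(0,-1);R=tool(50,-1);a=R[:,2];o=env.observe();p=np.array(o["position"])
g=W(-.050,-.1814,.167)  # grip centre now
T=g+.053*a  # reported TCP so that real pad centre is at grip
print("T",T)
b=p-.05*XS;plan([(b,R0),(b+[0,0,.13],R0),(T-.17*a,R)],mm=34,rad=.1)
E
```

```text
[-0.10845074  0.16970657  0.05458932] [-12.12498149   6.43785477   2.7880403 ]
side q 179 0.008486704 [ 8.486602e-03 -9.999640e-01 -8.976683e+01  9.935968e+01]
scene q 103 -0.015127616 [ 1.5127039e-02  9.9988556e-01 -8.0538048e+01  1.1487396e+02]
wrist q 4654 -0.008652166 [ 8.65205843e-03  9.99962568e-01 -8.33993759e+01  1.03875854e+02]
T [ 0.6349345  -0.18854049  0.13293226]
-- 2 rows to [0.55  0.183 0.055]
-25.0 0.0 0.2 -0.000 0.005 -0.000; -25.0 0.0 0.1 -0.000 0.005 -0.000; 
-- 4 rows to [0.55  0.183 0.185]
0.0 0.0 -32.5 0.000 0.000 0.000; 0.0 0.0 -32.5 0.000 0.000 0.000; 0.0 0.0 -32.5 0.000 0.000 0.000; 0.0 0.0 -32.5 0.000 0.000 0.000; 
-- 11 rows to [ 0.507 -0.166  0.242]
1.7 31.9 -5.2 0.000 0.079 0.000; 2.1 31.9 -5.1 0.000 0.079 0.000; 2.5 31.9 -4.9 0.000 0.079 0.000; 2.9 31.9 -4.7 0.000 0.079 0.000; 3.3 31.9 -4.4 0.000 0.079 0.000; 3.6 31.9 -4.2 0.000 0.079 0.000; 3.9 31.9 -3.9 0.000 0.079 0.000; 4.2 31.9 -3.5 0.000 0.079 0.000; 4.5 31.9 -3.2 0.000 0.079 0.000; 4.7 31.9 -2.8 0.000 0.079 0.000; 4.9 31.9 -2.5 0.000 0.079 0.000;
```

The gate is hard against its stop (12 N, q ≈ 0). Backing off and heading for the lever.

servo_tool(deltas="0 -15 0 0 0 0.003 0; 0 -30 0 0 0 0.003 0; 0 -30 0 0 0 0.003 0; 0 -5 0 -30 0 0 0; 0 0 0 -33 0 0 0; 0 0 0 -33 0 0 0; 0 0 0 -33 0 0 0; 0.3 0 0 0 0 0 0")

```text
time_s: 24.17
position: [0.525, 0.1878, 0.1908]
tool_rot: [[0.984, -0.177, 0.019], [-0.177, -0.984, 0.001], [0.018, -0.004, -1.0]]
ft_force: [0.5, -0.5, -0.0]
grip_width: 0.0109
gripper_force: 0.0
```

```bash
python3 - <<'E'
from h import *
R=tool(50,-1);a=R[:,2];T=W(-.054,-.1814,.167)+.046*a
print("T",T);plan([(T-.16*a,R)],mm=34,rad=.09)
E
```

```text
T [ 0.62571727 -0.18689865  0.13743177]
-- 11 rows to [ 0.505 -0.165  0.24 ]
4.0 31.9 -4.6 -0.000 0.078 -0.000; 4.3 31.9 -4.2 -0.000 0.078 -0.000; 4.6 31.9 -3.9 -0.000 0.078 -0.000; 4.9 31.9 -3.5 -0.000 0.078 -0.000; 5.1 31.9 -3.1 -0.000 0.078 -0.000; 5.4 31.9 -2.7 -0.000 0.078 -0.000; 5.5 31.9 -2.2 -0.000 0.078 -0.000; 5.7 31.9 -1.8 -0.000 0.078 -0.000; 5.8 31.9 -1.3 -0.000 0.078 -0.000; 5.9 31.9 -0.9 -0.000 0.078 -0.000; 5.9 31.9 -0.4 -0.000 0.078 -0.000;
```

servo_tool(deltas="0.3 4 32 -4.5 0 0.078 0; 0.4 4.5 32 -4 0 0.078 0; 0.6 4.5 32 -4 0 0.078 0; 0.7 5 32 -3.5 0 0.078 0; 0.7 5 32 -3 0 0.078 0; 0.7 5.5 32 -2.5 0 0.078 0; 0.7 5.5 32 -2 0 0.078 0; 0.7 5.5 32 -2 0 0.078 0", newtons=30)

```text
time_s: 24.83
position: [0.5079, -0.0694, 0.2202]
tool_rot: [[0.795, -0.177, 0.58], [-0.143, -0.984, -0.105], [0.589, 0.001, -0.808]]
ft_force: [1.3, -0.1, -0.2]
grip_width: 0.0601
gripper_force: 0.0
```

servo_tool(deltas="0.7 6 32 -1.5 0 0.078 0; 0.7 6 32 -1 0 0.078 0; 0.7 6 32 -0.5 0 0.078 0; 0.7 0 0 0 0 0 0; 0.7 0 0 0 0 0 0")

```text
time_s: 25.25
position: [0.5056, -0.1313, 0.2266]
tool_rot: [[0.701, -0.171, 0.692], [-0.13, -0.985, -0.111], [0.701, -0.011, -0.713]]
ft_force: [0.7, 0.2, -0.0]
grip_width: 0.0596
gripper_force: 0.0
```

```bash
python3 - <<'E'
from h import *
R=tool(50,-1);a=R[:,2];w=env.get_image("wrist");lever(w)
o=env.observe();p=np.array(o["position"]);Rn=np.array(o["tool_rot"]);print((p-C)@L)
# balls: white / black via bright-dark near stops
D=w["depth"];X0=[]
h=cv2.cvtColor(w["img"],cv2.COLOR_RGB2HSV)
vs,us=np.nonzero(D>0);X=np.array([(dep(w,(u,v))-C)@L for v,u in zip(vs,us)])
k=(X[:,0]>-.02)&(X[:,0]<.09)&(X[:,1]<.02)&(X[:,1]>-.25)&(X[:,2]>.14)&(X[:,2]<.21)
H=h[vs,us];wh=k&(H[:,1]<60)&(H[:,2]>150);bk=k&(H[:,2]<45)
for nm,m in(("wh",wh),("bk",bk)):
    Q=X[m];print(nm,len(Q),np.percentile(Q,[2,50,98],axis=0).round(4) if len(Q) else"")
T=W(-.054,-.1814,.167)+.046*a
plan([(T-.06*a,R),(T,R)],mm=30,rad=.08)
cv2.imwrite("pics/j.png",w["img"][...,::-1])
E
```

```text
red 873 [282.8 157. ] [-0.0477 -0.1804  0.1731] [-0.0691 -0.1914  0.1584] [-0.0081 -0.1707  0.1781]
flag 516 [218.7  46.9] [ 0.0402 -0.1145  0.2374] [ 0.0376 -0.1228  0.2196] [ 0.0463 -0.106   0.2511]
[-0.14662359 -0.14686762  0.22683423]
wh 703 [[-0.011  -0.1899  0.143 ]
 [ 0.031  -0.1387  0.1914]
 [ 0.0351 -0.0407  0.2037]]
bk 348 [[ 0.0208 -0.1162  0.1658]
 [ 0.0269 -0.032   0.1773]
 [ 0.0415 -0.0203  0.2082]]
-- 4 rows to [ 0.58  -0.179  0.176]
5.7 8.9 23.3 -0.003 0.024 -0.001; 5.1 8.8 23.5 -0.003 0.024 -0.001; 4.6 8.8 23.6 -0.003 0.024 -0.001; 4.0 8.7 23.7 -0.003 0.024 -0.001; 
-- 3 rows to [ 0.626 -0.187  0.137]
0.0 0.0 20.0 0.000 0.000 0.000; 0.0 0.0 20.0 0.000 0.000 0.000; 0.0 0.0 20.0 0.000 0.000 0.000;
```

View pics/j.png

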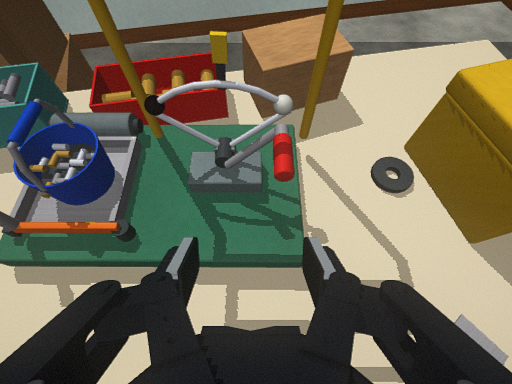

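The picture shows the pail in the nest, the orange gate across the front, and the lever at idle with its grip at (283,157). The stop balls' midpoint confirms the hinge at y ≈ −0.106. Grasping the lever.

servo_tool(deltas="0.7 6 9 23 -0.003 0.024 0; 0.7 5 9 23.5 -0.003 0.024 0; 0.7 4.5 9 23.5 -0.003 0.024 0; 0.7 4 9 23.5 -0.003 0.024 0; 0.7 0 0 0 0 0 0; 0.7 0 0 0 0 0 0")

```text
time_s: 25.8
position: [0.5807, -0.1779, 0.1756]
tool_rot: [[0.633, -0.174, 0.754], [-0.115, -0.985, -0.13], [0.765, -0.004, -0.644]]
ft_force: [0.3, 0.5, 0.3]
grip_width: 0.0601
gripper_force: 0.0
```

```bash
python3 - <<'E'
from h import *
R=tool(50,-1);a=R[:,2]
T=W(-.054,-.1814,.167)+.046*a
plan([(T,R)],mm=22)
E
```

```text
-- 3 rows to [ 0.626 -0.187  0.137]
0.1 0.4 19.9 -0.001 0.000 -0.001; 0.1 0.4 19.9 -0.001 0.000 -0.001; 0.1 0.4 19.9 -0.001 0.000 -0.001;
```

servo_tool(deltas="0.7 0 0.5 20 0 0 0; 0.7 0 0.5 20 0 0 0; 0.7 0 0.5 20 0 0 0; 0.7 0 0 0 0 0 0; 0 0 0 0 0 0 0; 0 0 0 0 0 0 0; 0 0 0 0 0 0 0; 0 0 0 0 0 0 0", newtons=30)

```text
time_s: 26.47
position: [0.6249, -0.1874, 0.1395]
tool_rot: [[0.63, -0.174, 0.757], [-0.114, -0.985, -0.131], [0.768, -0.004, -0.641]]
ft_force: [-3.1, 5.3, 4.0]
grip_width: 0.0207
gripper_force: 30.0
```

```bash
python3 - <<'E'
from h import *
o=env.observe();R=np.array(o["tool_rot"]);p=np.array(o["position"])
g=(p-.046*R[:,2]-C)@L;print("grip local",g,o["grip_width"],o["ft_force"])
lever(env.get_image("wrist"))
q0=-.75;way=[]
for q in np.linspace(q0,-.055,7)[1:]:
    way.append((p+(np.sin(q)-np.sin(q0))*.11*YS+(np.cos(q)-np.cos(q0))*.11*ZS,R))
plan(way)
E
```

```text
grip local [-0.05482908 -0.18217299  0.16900618] 0.020650254404966425 [-3.07425099  5.29070436  3.99951466]
red 3289 [250.1 242.8] [-0.0472 -0.1815  0.1738] [-0.0687 -0.1922  0.1505] [-0.0066 -0.1699  0.1782]
flag 2096 [124.9  38.5] [ 0.0403 -0.1152  0.2374] [ 0.0376 -0.1235  0.2187] [ 0.0467 -0.1048  0.2509]
-- 1 rows to [ 0.627 -0.178  0.148]
6.3 -9.8 -5.2 0.000 0.000 -0.000; 
-- 1 rows to [ 0.628 -0.167  0.155]
5.3 -10.7 -4.4 0.000 0.000 0.000; 
-- 1 rows to [ 0.63  -0.156  0.16 ]
4.3 -11.4 -3.6 0.000 0.000 0.000; 
-- 1 rows to [ 0.633 -0.144  0.165]
3.3 -12.0 -2.7 0.000 0.000 0.000; 
-- 1 rows to [ 0.635 -0.132  0.167]
2.2 -12.4 -1.8 0.000 0.000 0.000; 
-- 1 rows to [ 0.637 -0.12   0.169]
1.1 -12.7 -0.9 0.000 0.000 0.000;
```

Solid grip this time (20.7 mm). Swinging to the flag angle.

servo_tool(deltas="0 6.5 -10 -5 0 0 0; 0 5.5 -10.5 -4.5 0 0 0; 0 4.5 -11.5 -3.5 0 0 0; 0 3.5 -12 -2.5 0 0 0; 0 2 -12.5 -2 0 0 0; 0 1 -12.5 -1 0 0 0; 0 0 0 0 0 0 0; 0 0 0 0 0 0 0")

```text
time_s: 27.18
position: [0.6384, -0.121, 0.1713]
tool_rot: [[0.627, -0.176, 0.759], [-0.113, -0.984, -0.135], [0.771, -0.001, -0.637]]
ft_force: [-5.1, 1.4, 11.7]
grip_width: 0.0205
gripper_force: 31.5
```

```bash
cat > lv.py <<'E'
from h import *
o=env.observe();R=np.array(o["tool_rot"]);p=np.array(o["position"])
g=(p-.046*R[:,2]-C)@L;print("grip local",g,o["grip_width"],o["ft_force"])
for n in("wrist","scene","side"):
    print(n);w=env.get_image(n);r=seg(w,0,6,[-.09,-.25,.1],[.0,0.03,.22])[1];f=seg(w,20,34,[.025,-.25,.21],[.06,0.03,.27])[1]
    for nm,X in(("red",r),("flag",f)):
        if len(X)>10:
            a=np.percentile(X[:,1],[1,99]);print(nm,len(X),"ymid %.4f ymean %.4f zmax %.4f"%(a.mean(),X[:,1].mean(),np.percentile(X[:,2],99)))
E
python3 lv.py
```

```text
grip local [-0.05328305 -0.1143166   0.20058843] 0.02052987451461498 [-5.06043846  1.36556282 11.74768381]
wrist
red 3272 ymid -0.1137 ymean -0.1137 zmax 0.2066
flag 1196 ymid -0.1145 ymean -0.1144 zmax 0.2507
scene
red 82 ymid -0.1153 ymean -0.1140 zmax 0.2111
flag 61 ymid -0.1160 ymean -0.1151 zmax 0.2508
side
red 38 ymid -0.1097 ymean -0.1080 zmax 0.2059
flag 22 ymid -0.1112 ymean -0.1107 zmax 0.2400
```

Lever ≈ −0.069, flag ≈ −0.056, so nudging +1.4 mm.

servo_tool(deltas="0 -1.5 -0.7 1 0 0 0; 0 0 -0.7 0 0 0 0; 0 0 0 0 0 0 0; 0 0 0 0 0 0 0")

```text
time_s: 27.67
position: [0.6386, -0.1211, 0.1713]
tool_rot: [[0.625, -0.179, 0.76], [-0.113, -0.984, -0.139], [0.773, 0.001, -0.635]]
ft_force: [-14.3, -0.5, 21.3]
grip_width: 0.0205
gripper_force: 32.8
```

```bash
python3 lv.py
```

```text
grip local [-0.05318448 -0.11424384  0.2005096 ] 0.02050633510042086 [-14.28675293  -0.5119146   21.3297586 ]
wrist
red 3276 ymid -0.1136 ymean -0.1136 zmax 0.2067
flag 1177 ymid -0.1146 ymean -0.1144 zmax 0.2506
scene
red 85 ymid -0.1157 ymean -0.1138 zmax 0.2078
flag 61 ymid -0.1164 ymean -0.1151 zmax 0.2511
side
red 37 ymid -0.1089 ymean -0.1078 zmax 0.2058
flag 21 ymid -0.1128 ymean -0.1110 zmax 0.2385
```

servo_tool(deltas="0 1.5 -1 -1.5 0 0 0; 0 0 -0.5 0 0 0 0; 0 0 0 0 0 0 0; 0 0 0 0 0 0 0")

```text
time_s: 28.15
position: [0.6385, -0.1199, 0.1714]
tool_rot: [[0.627, -0.179, 0.758], [-0.114, -0.984, -0.138], [0.771, 0.001, -0.637]]
ft_force: [-1.8, -5.0, 8.2]
grip_width: 0.0207
gripper_force: 32.1
```

```bash
python3 lv.py
```

```text
grip local [-0.0533413  -0.11303141  0.20072785] 0.020655308468152056 [-1.83713549 -4.96160959  8.18669668]
wrist
red 3251 ymid -0.1124 ymean -0.1124 zmax 0.2067
flag 1182 ymid -0.1145 ymean -0.1144 zmax 0.2507
scene
red 85 ymid -0.1135 ymean -0.1120 zmax 0.2099
flag 61 ymid -0.1159 ymean -0.1151 zmax 0.2506
side
red 37 ymid -0.1086 ymean -0.1069 zmax 0.2044
flag 21 ymid -0.1121 ymean -0.1105 zmax 0.2393
```

Lever −0.055 and flag −0.055 now match. Easing the side load, opening and backing out.

servo_tool(deltas="0 0 1 0 0 0 0; 0.15 0 0.5 0 0 0 0; 0.4 0 0 0 0 0 0; 0.6 0 0 0 0 0 0; 0.7 0 0 0 0 0 0; 0.7 0 0 -10 0 0 0; 0.7 0 0 -20 0 0 0; 0.7 0 0 -25 0 0 0")

```text
time_s: 28.97
position: [0.5956, -0.1119, 0.2025]
tool_rot: [[0.633, -0.176, 0.754], [-0.116, -0.984, -0.132], [0.765, -0.003, -0.644]]
ft_force: [-0.5, -0.1, -0.3]
grip_width: 0.06
gripper_force: 0.0
```

servo_tool(deltas="0.7 0 0 -25 0 0 0; 0.7 0 0 -10 0 0 0; 0.7 0 0 0 0 0 0")

```text
time_s: 29.22
position: [0.5688, -0.1072, 0.2275]
tool_rot: [[0.63, -0.176, 0.757], [-0.114, -0.984, -0.134], [0.768, -0.002, -0.64]]
ft_force: [0.8, 0.2, -0.1]
grip_width: 0.0603
gripper_force: 0.0
```

```bash
python3 lv.py; python3 - <<'E'
from h import *
w=env.get_image("wrist");save(w,"k.png")
# arc stop balls midpoint & lever arm check by rays: project model at hinge y -.1063
for nm,q,x,r in(("flag",-.055,.042,.15),("flag",-.055,.042,.11),("grip",-.055,-.052,.11),("gripfar",-.055,-.017,.11)):
    print(nm,proj(w,W(x,-.1063+r*np.sin(q),.085+r*np.cos(q))).round(1))
E
python3 gt.py
```

```text
grip local [-0.12412253 -0.11294114  0.25698652] 0.06030606493488394 [ 0.80517335  0.19028567 -0.11789822]
wrist
red 1278 ymid -0.1129 ymean -0.1130 zmax 0.2066
flag 517 ymid -0.1142 ymean -0.1144 zmax 0.2505
scene
red 95 ymid -0.1133 ymean -0.1118 zmax 0.2068
flag 61 ymid -0.1161 ymean -0.1152 zmax 0.2516
side
red 108 ymid -0.1090 ymean -0.1074 zmax 0.2046
flag 23 ymid -0.1117 ymean -0.1110 zmax 0.2374
flag [252.5  98.7]
flag [250.3 130.5]
grip [250.2 205.2]
gripfar [250.3 173.9]
[-0.08740616 -0.11306952  0.22512827] [-0.65296036 -0.02034684  0.93661347]
side q 241 0.0064456025 [ 6.4455578e-03 -9.9997920e-01 -8.9873268e+01  1.1079105e+02]
scene q 105 -0.0071591893 [ 7.1591283e-03  9.9997437e-01 -8.1132126e+01  1.1546622e+02]
wrist q 1004 0.022356108 [ 2.2354247e-02 -9.9975014e-01 -8.7434540e+01  1.1305199e+02]
```

View pics/k.png

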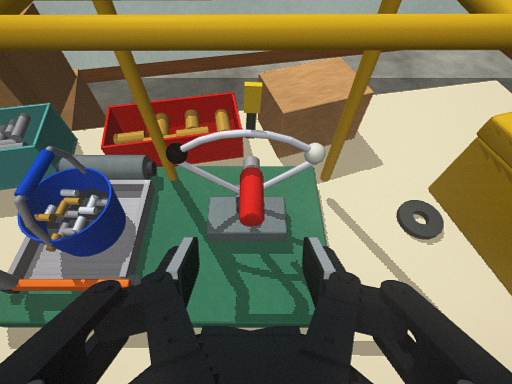

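The picture shows the lever grip (251,197) in line with the flag (252,98), the gate across the nest at row 284 and the pail upright. The fingers are clear of everything, so I'm handing in.

```bash
python3 -c "
from rig import env
print(env.close_job())"
```

```text
the job is handed in; nothing more can be done
None
```

The job is handed in, at about 30 s of the 72 s allowed: lever to idle, blue pail upright in the nest, gate shut against its stop, then the lever set to the flag (about −0.06 rad against −0.055 measured) and released; on the first pull the fingers slipped off the grip, pressing about 43 N on the lever at its stop, but the lever still reached idle.

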